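Put the beadwork away: compartments into the bead box, lock bar shut, sorting trays piled

TASK

Put the beadwork away. Slide the lock bar of the bead box fully open, slide every loose bead compartment fully home, beads first, each in a bay of its own, and then slide the lock bar fully shut again; also pile all the aluminium sorting trays squarely on the dark wood stand, flush with its edges and lengthwise along it. Leave the thimble dish where it stands.

Things in the scene. Friction and masses are not known exactly. Their poses are not given: they have to be found in the camera images.
- rack: bead box, fixed: light wood base 150 (x) x 206 (y) mm, three bays side by side. Origin: centre of its underside; +x points from its open front to its back: compartments slide in along +x. 10 mm walls between bays, from x = -57 to 65 mm, 26 mm high. Clear roof over x = 5 to 65 mm, its top 31 mm high, then the back wall, 32 mm high, inner face at x = 65 mm
- bay1 (a point): right-hand (-y) bay of the bead box: this point is on the bay's floor, 10 mm above the table, where the centre of the underside of a compartment lies when fully home (box frame x = 5 mm, y = -64 mm). Axes as the box. The bay is 54 mm wide. The roof starts right at this x: it covers the half of the bay behind this point (clear height 16 mm); the half in front is open above
- bay2 (a point): middle bay of the bead box: this point is on the bay's floor, 10 mm above the table, where the centre of the underside of a compartment lies when fully home (box frame x = 5 mm, y = 0 mm). Axes as the box. The bay is 54 mm wide. The roof starts right at this x: it covers the half of the bay behind this point (clear height 16 mm); the half in front is open above
- bay3 (a point): left-hand (+y) bay of the bead box: this point is on the bay's floor, 10 mm above the table, where the centre of the underside of a compartment lies when fully home (box frame x = 5 mm, y = 64 mm). Axes as the box. The bay is 54 mm wide. The roof starts right at this x: it covers the half of the bay behind this point (clear height 16 mm); the half in front is open above
- lock_bar (a joint): aluminium bar along the box's front, sliding in y: 0 = locked, 0.033 m = fully open (to box +y). It has three pins, 6 mm wide, 25 mm high, at box x = -68 to -60 mm: in the middle of each bay's mouth when locked, in line with the walls when open. Else it lies under 9 mm. 2 N friction, stays where left. Locks only if compartments are home (fronts 5 mm behind pins)
- lock_tab (a point): centre of the top of the lock bar's black upright grip tab, 12 mm (box x) x 24 mm (box y), from 9 to 49 mm above the table, beside the box's +y end: box frame x = -64 mm, y = 122 mm + joint value. Axes as the box. Pinch it across its 12 mm thickness and slide it along y
- compartment1: cream bead compartment, flat slab 120 (x) x 50 (y) x 12 mm, about 0.1 kg, with an upright grip fin 28 (x) x 12 (y) mm centred at x = -22 mm, y = 0, from 12 to 40 mm above the underside. Origin: centre of the underside, z up; +x is the half with the beads, which enters the box first. All alike, any fits any bay; may be absent
- compartment2: cream bead compartment, flat slab 120 (x) x 50 (y) x 12 mm, about 0.1 kg, with an upright grip fin 28 (x) x 12 (y) mm centred at x = -22 mm, y = 0, from 12 to 40 mm above the underside. Origin: centre of the underside, z up; +x is the half with the beads, which enters the box first. All alike, any fits any bay; may be absent
- compartment3: cream bead compartment, flat slab 120 (x) x 50 (y) x 12 mm, about 0.1 kg, with an upright grip fin 28 (x) x 12 (y) mm centred at x = -22 mm, y = 0, from 12 to 40 mm above the underside. Origin: centre of the underside, z up; +x is the half with the beads, which enters the box first. All alike, any fits any bay; may be absent
- tray1: plain aluminium sorting tray, flat block 90 (x) x 60 (y) x 14 mm with a sunk top and full rim; trays stack flat without nesting, 14 mm each. Origin: centre of its underside, z up. Gripped across its 60 mm width. About 0.12 kg; may be absent
- tray2: plain aluminium sorting tray, flat block 90 (x) x 60 (y) x 14 mm with a sunk top and full rim; trays stack flat without nesting, 14 mm each. Origin: centre of its underside, z up. Gripped across its 60 mm width. About 0.12 kg; may be absent
- tray3: plain aluminium sorting tray, flat block 90 (x) x 60 (y) x 14 mm with a sunk top and full rim; trays stack flat without nesting, 14 mm each. Origin: centre of its underside, z up. Gripped across its 60 mm width. About 0.12 kg; may be absent
- stand: dark wood block fixed to the table, 90 (x) x 60 (y) x 20 mm high, on which the sorting trays are piled; origin: centre of its underside, x along its length
- dish: bystander: white ceramic dish 80 mm across, 10 mm high, with a brass thimble 22 mm high standing on it; origin: centre of its underside
Not all that is in view belongs to the job. What is shaped like the tray1 but orange is not meant. Of the things shaped like the stand, the wood one is meant.

How it is judged:
On the way, in this order (a step that is already met when the one before it is completed fails the run):
1. the lock bar is slid fully open (joint above 27 mm) (value of joint lock_bar above 0.027 m), for 0.2 s.
2. every compartment present is home in a bay, within 6 mm of the back wall (x of compartment1 in the frame of rack between -0.001 and 0.015 m and y of compartment1 in the frame of rack between -0.07 and 0.07 m and z of compartment1 in the frame of rack between 0.006 and 0.0145 m and angle between the x axis of each of compartment1, compartment2, compartment3 and the x axis of rack, either way round below 0.09 rad and angle between each of compartment1, compartment2, compartment3's own z axis and vertical below 0.1 rad and x of compartment2 in the frame of rack between -0.001 and 0.015 m and y of compartment2 in the frame of rack between -0.07 and 0.07 m and z of compartment2 in the frame of rack between 0.006 and 0.0145 m and x of compartment3 in the frame of rack between -0.001 and 0.015 m and y of compartment3 in the frame of rack between -0.07 and 0.07 m and z of compartment3 in the frame of rack between 0.006 and 0.0145 m), for 0.2 s.
At the end, for the whole second after the job is handed in: Lock bar within 7 mm of its locked end; every compartment in a bay, beads inward, within 6 mm of the back wall; every tray level in the pile, centred within 8 mm over the stand and lined up with it within 8 degrees; all at rest (all of step 2 and value of joint lock_bar below 0.007 m and linear speed of each of compartment1, compartment2, compartment3, tray1, tray2, tray3 below 0.02 m/s and horizontal distance between each of tray1, tray2, tray3 and stand below 0.008 m and angle between the x axis of each of tray1, tray2, tray3 and the x axis of stand, either way round below 0.14 rad and z of tray1 in the frame of stand between 0.015 and 0.053 m and angle between each of tray1, tray2, tray3's own z axis and vertical below 0.08 rad and z of tray2 in the frame of stand between 0.015 and 0.053 m and z of tray3 in the frame of stand between 0.015 and 0.053 m); the robot touches nothing.
It fails at once if the thimble dish is shoved more than 60 mm away or tipped (distance of dish from where it was at the start of the episode above 0.06 m or angle between dish's own z axis and vertical above 0.6 rad).
Of compartment1, compartment2, compartment3 only 2 to 3 are there at a start; the rules pass over those that are not, and their reading is None.
Of tray1, tray2, tray3 only 2 to 3 are there at a start; the rules pass over those that are not, and their reading is None.
At some moment in a run one of compartment1, compartment2, compartment3 may be knocked a few centimetres aside while the robot is not near it.
Once in a run the grip may slacken for a moment while it holds something.
It also fails if it takes over 210 s, if anything falls off the work surface, if the arm or the gripper's body presses on something with over 40 N, if the wrist force passes 120 N, or if a joint passes its speed limit or range.

ROBOT

A 6-joint arm with a two-finger parallel gripper is mounted at the origin on the work surface. World frame = base frame: x ahead of the robot, y to its left, z up, the work surface at z = 0. Lengths are in m, angles in rad, forces in N, time in s.
With the tool pointing down it reaches from about 0.2 to 0.875 m from the base axis. Payload 3.4 kg.
Tool frame: the origin (TCP) lies at the very end of the fingers, on their centre line; the grasp point (between the pads) lies 19 mm behind it; x points along the fingers, z is the direction in which the jaws open and shut, and the axes are right-handed (so a half turn about x gives the same grasp; the last joint's range is limited). The gripper opens to 94 mm and grips with 3 to 60 N. Pads are 16 mm wide; open, the fingers measure 119 mm over their backs; the gripper's body (75 mm by 177 mm) begins 78 mm behind the grasp point.
Start: joints at [0.998, 0.276, 1.505, -0, 1.361, -0.121], TCP at [0.251, 0.517, 0.205] pointing down, gripper open.
Joint ranges: [-2.89, 2.89], [-0.75, 2.08], [0.22, 2.7], [-1.18, 4.32], [0.11, 2.71], [-2.7, 2.7]. Speed limits (rad/s): [2.57, 2.57, 3.14, 3.14, 3.14, 3.14].

INTERFACE

Orientations are given as [roll, pitch, yaw] about the fixed x, y, z axes, in that order (R = Rz(yaw) Ry(pitch) Rx(roll)).
In Python, from cell import sensors, vision, arm gives the robot as it stands. The module is installed in compiled form; this text tells all that it offers.
- The arm moves only by the tool carry_out, never from a script. Its argument "steps" is a list of rows, each a list of 4 numbers: the shift along the world's x, y, z in mm, then the turn about the world's z in rad. In form: [[tx, ty, tz, spin], ...]. A call has 1 to 20 rows; each row is the pose to reach, as a shift and turn from the pose measured when the call began; what a row does not reach only later rows make up. A row lasts 1/12 s, in which the tool goes at most 41.7 mm and 7.16 degrees, less where a joint would pass 70% of its speed; a pose out of reach is approached as far as the arm can. A call with a gripper value outside its range is refused whole. "gripper" is the gripper command: -1 is fully open, 1 is shut, values between are in proportion, set as the call begins (left out, the last holds). The fingers move at their own pace and stop on an object; "force" is the grip in N (left out, the last holds). Time passes only in rows, so rows that repeat a pose let the fingers close. It gives the time, the measured TCP pose, the force and the opening at its end, in the units of the state.
- sensors.get_state(): the state, without advancing time (a new reading comes with each control period).
- vision.read_camera(name): name is "side" or "top"; returns (picture, depth): 384x512x3 uint8, red, green, blue; 384x512 float32, m along the optical axis (not along the pixel's ray), 0 where there is no reading.
- vision.camera_info(name): a dict with "fovy" (degrees; the focal length in pixels is half the picture's height over the tangent of half this angle, whatever the lens; pixels are square), "cx", "cy" (the principal point, pixels), "extrinsics" (4x4, takes a point from camera to world coordinates). Camera axes: x right, y up, looking along -z (the intrinsics and any distortion apply to the point x, -y, -z); pixel columns grow to the right and rows downward; lengths in m; the calibration is good to about 2 mm. A picture is of the moment at which its call begins. camera_info takes no time and is no camera call.
- arm.finish_job(): hands the job in, once; it reports no verdict.
The state is a dict: "t": time; "joint_pos": joint angles; "joint_vel": joint speeds; "joint_efforts": joint torques, N m; "tool_pos": TCP position; "tool_rot": TCP orientation; "wrist_force": force on the tool from outside, world axes, zero at the start; "ft_torque": the same for the moment, N m; "opening": opening from 0.0 (shut) to 1.0 (fully open).
Only numpy, scipy, OpenCV 4.12 (cv2) and the standard library are available. Lean on these libraries where they do the work, as an engineer would, in place of code of your own. Each camera call takes 0.05 s, during which the arm holds its last target.

## Working session

There is one attempt and no reset: what is moved stays moved. The work goes in short steps, Python scripts to look and compute and a tool call to move; the robot and the scene stay as the last step left them, time stands still between calls to the robot, and variables do not carry over. Pictures are saved under pics/ and viewed, and the job is handed in when it is done.

Besides the shell and the picture viewer there is one more tool, called after "Call:" as name([rows], argument=value, ...), one row to a line, values as JSON. carry_out: Moves the arm, as the interface text tells. Its arguments: {"type":"object","properties":{"steps":{"type":"array"},"gripper":{"type":"number"},"force":{"type":"number"}},"required":["steps"]}

```bash
mkdir -p pics; python3 - <<'E'
from cell import sensors, vision
import cv2
for n in ("top","side"):
    p,d=vision.read_camera(n); i=vision.camera_info(n); print(n,{k:v for k,v in i.items()}); 
    cv2.imwrite(f"pics/{n}0.png",cv2.cvtColor(p,cv2.COLOR_RGB2BGR))
    print((d==0).mean(), d.min(),d.max())
print(sensors.get_state())
E
```

```text
top {'fovy': 49.585635165616544, 'cx': 255.4073581249321, 'cy': 192.71973707779296, 'extrinsics': array([[ 0.00780007,  0.98863203, -0.15015281,  0.33520715],
       [-0.99992424,  0.00914111,  0.00824303, -0.00460189],
       [ 0.00952189,  0.15007714,  0.98862844,  1.21024561],
       [ 0.        ,  0.        ,  0.        ,  1.        ]])}
0.003814697265625 0.0 2.1603057
side {'fovy': 52.11381466139859, 'cx': 252.15257487301065, 'cy': 193.55413724713264, 'extrinsics': array([[ 0.92570876,  0.21274763, -0.31273268,  0.19312664],
       [-0.37779561,  0.48014131, -0.79166583, -0.83809973],
       [-0.01826915,  0.85100104,  0.52484614,  0.62572939],
       [ 0.        ,  0.        ,  0.        ,  1.        ]])}
0.004094441731770833 0.0 3.6330984
{'t': 0.1, 'joint_pos': array([ 9.97997060e-01,  2.76520077e-01,  1.50600071e+00,  1.12813541e-05,
        1.36068502e+00, -1.20966059e-01]), 'joint_vel': array([ 2.51478389e-05, -1.41752028e-03, -2.39001636e-03, -3.22111157e-04,
        1.61715188e-04,  1.60322907e-04]), 'joint_efforts': array([ 5.05077605e-04, -4.05455017e+01, -2.37780046e+01,  7.02483673e-02,
        2.99455191e-02, -4.58692864e-05]), 'tool_pos': array([0.25076224, 0.51687928, 0.20470022]), 'tool_rot': array([ 3.01378949,  1.56918314, -2.15043506]), 'wrist_force': array([ 0.54648174, -0.07017348,  0.00302666]), 'ft_torque': array([ 0.00703621, -0.00145965,  0.02622108]), 'opening': 0.9983200468539761}
```

View pics/top0.png

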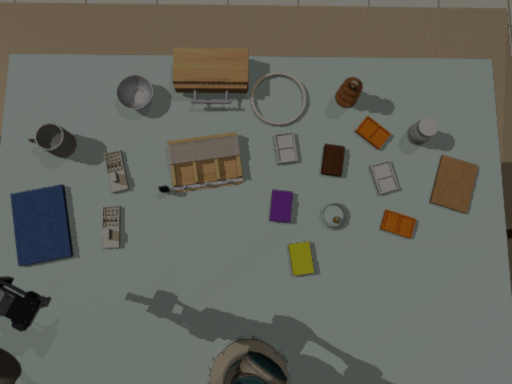

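View pics/side0.png

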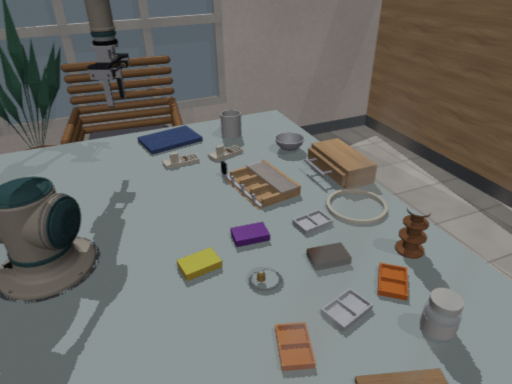

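The top picture shows the box at (205,160), two compartments at (117,172) and (111,228), grey trays at (286,149) and (384,178), and the dark wood stand at (333,160). The dish is at (333,216). Look-alikes are the orange trays at (374,132) and (398,224), and the purple (281,206) and yellow (301,259) blocks. I'll check the choice in close crops.

```bash
cat > h.py <<'E'
import numpy as np, cv2
from cell import sensors, vision
def cam(n):
    i=vision.camera_info(n); f=192/np.tan(np.radians(i['fovy']/2)); return f,i['cx'],i['cy'],np.array(i['extrinsics'])
def ray(n,uv):
    f,cx,cy,E=cam(n); uv=np.atleast_2d(uv).astype(float)
    d=np.c_[(uv[:,0]-cx)/f,-(uv[:,1]-cy)/f,-np.ones(len(uv))]@E[:3,:3].T
    return E[:3,3],d
def plane(n,uv,z):
    o,d=ray(n,uv); return o+d*((z-o[2])/d[:,2])[:,None]
def proj(n,P):
    f,cx,cy,E=cam(n); p=(np.atleast_2d(P)-E[:3,3])@E[:3,:3]
    return np.c_[cx+f*p[:,0]/-p[:,2], cy-f*p[:,1]/-p[:,2]]
def cloud(n,d):
    v,u=np.mgrid[0:384,0:512]; o,r=ray(n,np.c_[u.ravel(),v.ravel()])
    return (o+r*d.reshape(-1,1)).reshape(384,512,3)
def two(uv1,uv2):
    o1,d1=ray('top',uv1);o2,d2=ray('side',uv2);d1=d1[0];d2=d2[0]
    A=np.c_[d1,-d2];s=np.linalg.lstsq(A,o2-o1,rcond=None)[0]
    a=o1+s[0]*d1;b=o2+s[1]*d2
    return (a+b)/2,np.linalg.norm(a-b)
def save(name,p,box=None,k=1):
    if box: x0,y0,x1,y1=box; p=p[y0:y1,x0:x1]
    p=cv2.resize(p,None,fx=k,fy=k,interpolation=cv2.INTER_CUBIC)
    cv2.imwrite('pics/'+name,cv2.cvtColor(p,cv2.COLOR_RGB2BGR))
E
python3 - <<'E'
from h import *
for n in('top','side'):
    p,d=vision.read_camera(n); np.save(n+'_p.npy',p);np.save(n+'_d.npy',d)
    c=cloud(n,d)
    if n=='top':
        for u,v in[(60,330),(200,300),(450,300),(420,80),(300,20+50),(30,90),(250,220),(333,160),(286,142),(384,178),(205,145),(281,206),(301,259)]: print(n,u,v,c[v,u].round(4))
    else:
        for u,v in[(130,250),(300,200),(400,340),(200,350),(330,256),(250,234),(20,200)]: print(n,u,v,c[v,u].round(4))
p=np.load('top_p.npy')
save('boxcrop.png',p,(90,125,255,250),4.5)
save('traycrop.png',p,(260,100,420,240),4.5)
E
```

```text
top 60 330 [ 0.1262  0.528  -0.    ]
top 200 300 [0.2105 0.1397 0.0007]
top 450 300 [ 0.2146 -0.5742 -0.0068]
top 420 80 [ 0.8747 -0.5189  0.0014]
top 300 70 [ 0.9034 -0.1493 -0.    ]
top 30 90 [ 0.8294  0.6745 -0.0013]
top 250 220 [4.383e-01 4.000e-04 1.700e-03]
top 333 160 [ 0.6153 -0.2417  0.0197]
top 286 142 [ 0.671  -0.1045  0.0103]
top 384 178 [ 0.5656 -0.3942  0.0063]
top 205 145 [0.6538 0.1337 0.0308]
top 281 206 [ 0.4783 -0.0889  0.0165]
top 301 259 [ 0.3274 -0.1452  0.0191]
side 130 250 [ 0.1875 -0.0211  0.0019]
side 300 200 [0.6802 0.0134 0.0013]
side 400 340 [ 0.6199 -0.4932  0.003 ]
side 200 350 [ 2.694e-01 -3.654e-01 -2.000e-04]
side 330 256 [ 0.6149 -0.254   0.0203]
side 250 234 [ 0.4763 -0.1005  0.0188]
side 20 200 [ 0.0072 -0.0516  0.2134]
```

```bash
python3 - <<'E'
from h import *
p=np.load('side_p.npy'); save('sidebox.png',p,(150,110,310,215),5); save('sidetray.png',p,(220,190,420,350),4)
E
```

```text
(no output)
```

View pics/boxcrop.png

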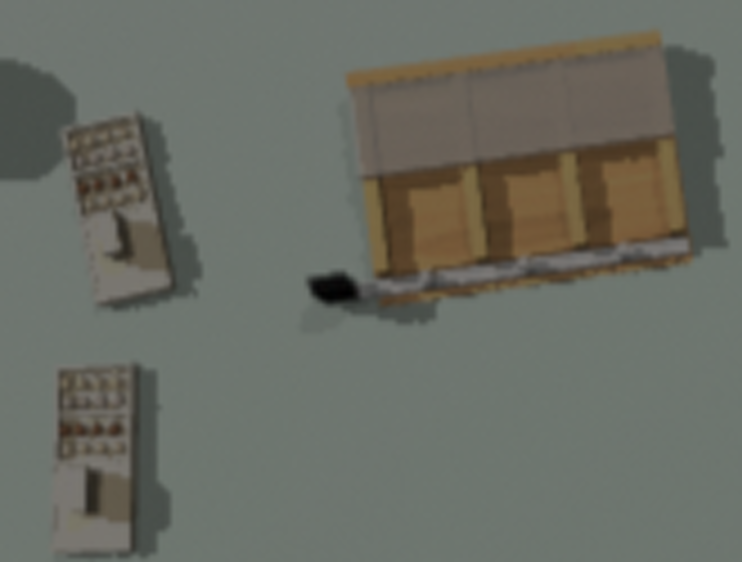

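View pics/traycrop.png

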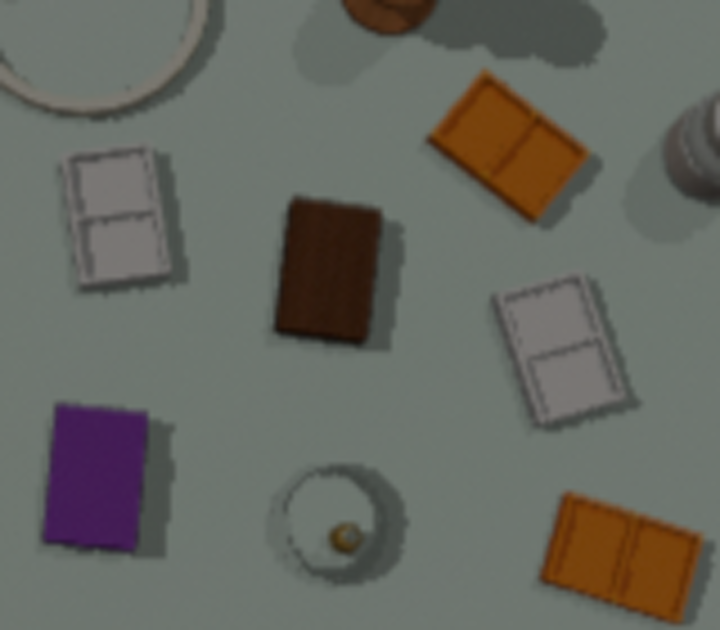

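View pics/sidebox.png

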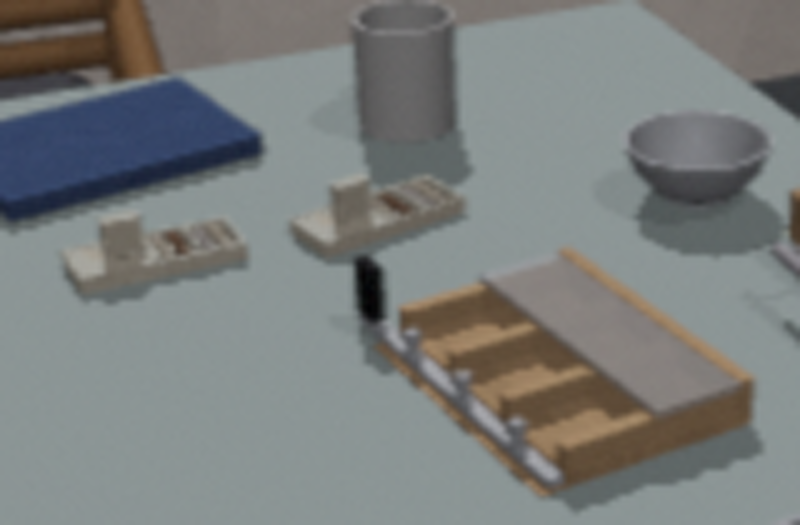

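View pics/sidetray.png

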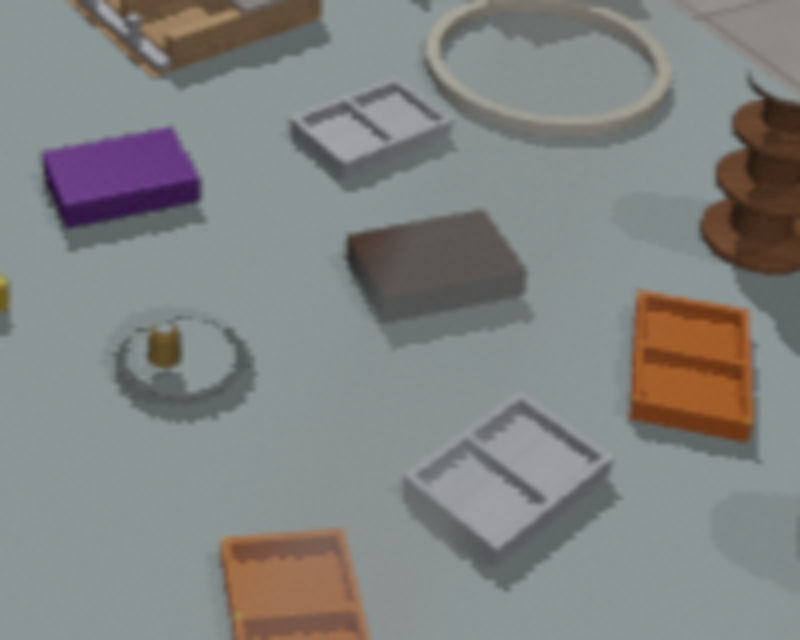

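```bash
cat > meas.py <<'E'
from h import *
def fitrect(n,mask,h,L,W,name=''):
    cs,_=cv2.findContours(mask.astype(np.uint8),cv2.RETR_EXTERNAL,cv2.CHAIN_APPROX_NONE)
    c=max(cs,key=cv2.contourArea)[:,0,:].astype(float)
    # contour pixels are inside pixel centres: push outward half a px after
    P0=plane(n,c,0.)[:,:2];Ph=plane(n,c,h)[:,:2];Pm=(P0+Ph)/2
    cam0=cam(n)[3][:2,3]
    (cx,cy),(w,hh),a=cv2.minAreaRect(Pm.astype(np.float32))
    th=np.radians(a) if w>=hh else np.radians(a+90)
    ctr=np.array([cx,cy]); a_,b_=max(w,hh)/2,min(w,hh)/2
    px=np.linalg.norm(plane(n,[ctr_uv(n,ctr)],0)[0]-plane(n,[ctr_uv(n,ctr)+np.array([1,0])],0)[0])/2
    for it in range(6):
        offs={};angs=[]
        for k,(ang,half,oth) in enumerate([(th,a_,b_),(th+np.pi/2,b_,a_),(th+np.pi,a_,b_),(th-np.pi/2,b_,a_)]):
            nn=np.array([np.cos(ang),np.sin(ang)]);t=np.array([-nn[1],nn[0]])
            P=P0 if nn@(cam0-ctr)>0 else Ph
            q=(P-ctr)@nn;s=(P-ctr)@t
            m=(abs(s)<oth*0.8)&(abs(q-half)<0.009)
            if m.sum()<4: offs[k]=half;continue
            pf=np.polyfit(s[m],q[m],1); 
            r=q[m]-np.polyval(pf,s[m]); k2=abs(r)<0.003
            if k2.sum()>4: pf=np.polyfit(s[m][k2],q[m][k2],1)
            offs[k]=pf[1]+px; angs.append((-np.arctan(pf[0]) if False else np.arctan(-pf[0]),oth))
        dth=sum(x*w_**1 for x,w_ in angs)/sum(w_ for x,w_ in angs)
        e=np.array([np.cos(th),np.sin(th)]);f_=np.array([-e[1],e[0]])
        ctr=ctr+e*(offs[0]-offs[2])/2+f_*(offs[1]-offs[3])/2
        a_=(offs[0]+offs[2])/2;b_=(offs[1]+offs[3])/2; th+=dth
    th=(th+np.pi/2)%np.pi-np.pi/2
    print(n,name,'ctr',ctr.round(4),'size mm',(2000*a_).round(1),(2000*b_).round(1),'exp',L,W,'yaw',round(th,3))
    return ctr,th
def ctr_uv(n,ctr): return proj(n,[[ctr[0],ctr[1],0]])[0]
def blob(m,u,v):
    k,l=cv2.connectedComponents(m.astype(np.uint8),connectivity=4)
    i=l[v,u]
    if i==0: i=np.bincount(l[v-3:v+4,u-3:u+4].ravel()[l[v-3:v+4,u-3:u+4].ravel()>0]).argmax()
    return l==i
E
python3 - <<'E'
from meas import *
T=np.load('top_p.npy').astype(int);S=np.load('side_p.npy').astype(int)
for n,I,pts in(('top',T,[(200,300),(286,142),(384,170),(333,160),(112,185),(108,242),(205,150),(125,240)]),('side',S,[(130,250),(310,222),(345,312),(330,256),(167,163)])):
    for u,v in pts: print(n,u,v,I[v,u])
def mk(I): return (I[...,0]-I[...,1])>=1
for n,I,items in(('top',T,[('trayA',286,142,.014,90,60),('trayB',384,170,.014,90,60),('stand',333,160,.02,90,60),('cA',112,185,.012,120,50),('cB',108,242,.012,120,50)]),
                 ('side',S,[('trayA',310,222,.014,90,60),('trayB',345,312,.014,90,60),('stand',330,256,.02,90,60)])):
    M=mk(cv2.medianBlur(I.astype(np.uint8),3).astype(int))
    for nm,u,v,h,L,W in items:
        b=blob(M,u,v); print(nm,b.sum(),end=' ')
        try: fitrect(n,b,h,L,W,nm)
        except Exception as ex: print('ERR',ex)
E
```

```text
top 200 300 [109 117 111]
top 286 142 [121 118 116]
top 384 170 [122 119 116]
top 333 160 [48 27 15]
top 112 185 [120 118 110]
top 108 242 [121 118 109]
top 205 150 [105  97  89]
top 125 240 [74 79 75]
side 130 250 [139 148 148]
side 310 222 [157 158 163]
side 345 312 [156 157 162]
side 330 256 [92 87 83]
side 167 163 [167 165 158]
trayA 549 top trayA ctr [ 0.6551 -0.1026] size mm 86.0 55.3 exp 90 60 yaw 0.143
trayB 580 top trayB ctr [ 0.5686 -0.3934] size mm 87.2 54.6 exp 90 60 yaw 0.275
stand 650 top stand ctr [ 0.6187 -0.2419] size mm 88.6 59.8 exp 90 60 yaw -0.134
cA 673 top cA ctr [0.579  0.3965] size mm 117.5 46.0 exp 120 50 yaw 0.26
cB 728 top cB ctr [0.4152 0.402 ] size mm 118.6 46.9 exp 120 50 yaw 0.062Traceback (most recent call last):
  File "<stdin>", line 10, in <module>
  File "meas.py", line 35, in blob
    if i==0: i=np.bincount(l[v-3:v+4,u-3:u+4].ravel()[l[v-3:v+4,u-3:u+4].ravel()>0]).argmax()
               ~~~~~~~~~~~~~~~~~~~~~~~~~~~~~~~~~~~~~~~~~~~~~~~~~~~~~~~~~~~~~~~~~~~~~~~~~~~~^^
ValueError: attempt to get argmax of an empty sequence
```

```bash
python3 - <<'E'
from meas import *
T=np.load('top_p.npy').astype(int);S=np.load('side_p.npy').astype(int)
for thr in (-4,-3):
  M=(T[...,0]-T[...,1])>=thr
  for nm,u,v,h,L,W in [('trayA',286,142,.014,90,60),('trayB',384,170,.014,90,60),('stand',333,160,.02,90,60),('cA',112,185,.012,120,50),('cB',108,242,.012,120,50)]:
    b=blob(M,u,v); print(thr,b.sum(),end=' ');fitrect('top',b,h,L,W,nm)
  M=(S[...,0]-S[...,1])>=thr
  for nm,u,v,h,L,W in [('trayA',310,222,.014,90,60),('trayB',345,312,.014,90,60),('stand',330,256,.02,90,60)]:
    b=blob(M,u,v); print(thr,b.sum(),end=' ')
    try: fitrect('side',b,h,L,W,nm)
    except Exception as ex: print('ERR',ex)
p=np.load('side_p.npy'); save('sc.png',p,(155,140,215,172),13)
p=np.load('top_p.npy'); save('tc.png',p,(95,145,135,195),11); save('tc2.png',p,(95,200,135,250),11)
save('tbx.png',p,(150,128,250,200),8)
E
```

```text
-4 677 top trayA ctr [ 0.6551 -0.1023] size mm 93.3 62.7 exp 90 60 yaw 0.137
-4 715 top trayB ctr [ 0.5685 -0.3934] size mm 93.9 62.4 exp 90 60 yaw 0.293
-4 698 top stand ctr [ 0.6182 -0.242 ] size mm 92.4 61.8 exp 90 60 yaw -0.126
-4 798 top cA ctr [0.5786 0.3967] size mm 123.9 52.5 exp 120 50 yaw 0.243
-4 840 top cB ctr [0.4148 0.402 ] size mm 123.2 52.5 exp 120 50 yaw 0.04
-4 601 side trayA ctr [ 0.655  -0.1017] size mm 89.6 57.8 exp 90 60 yaw 0.147
-4 1276 side trayB ctr [ 0.5682 -0.3928] size mm 91.1 59.8 exp 90 60 yaw 0.288
-4 917 ERR 'float' object has no attribute 'round'
-3 652 top trayA ctr [ 0.6554 -0.1022] size mm 91.4 61.4 exp 90 60 yaw 0.143
-3 697 top trayB ctr [ 0.5684 -0.3932] size mm 93.0 61.7 exp 90 60 yaw 0.301
-3 680 top stand ctr [ 0.6183 -0.242 ] size mm 90.5 61.2 exp 90 60 yaw -0.13
-3 782 top cA ctr [0.5789 0.3967] size mm 122.8 51.8 exp 120 50 yaw 0.247
-3 812 top cB ctr [0.4153 0.4016] size mm 121.8 51.2 exp 120 50 yaw 0.044
-3 578 side trayA ctr [ 0.6545 -0.1016] size mm 87.3 56.4 exp 90 60 yaw 0.145
-3 1227 side trayB ctr [ 0.5685 -0.393 ] size mm 88.8 58.6 exp 90 60 yaw 0.288
-3 901 ERR 'float' object has no attribute 'round'
```

View pics/tbx.png

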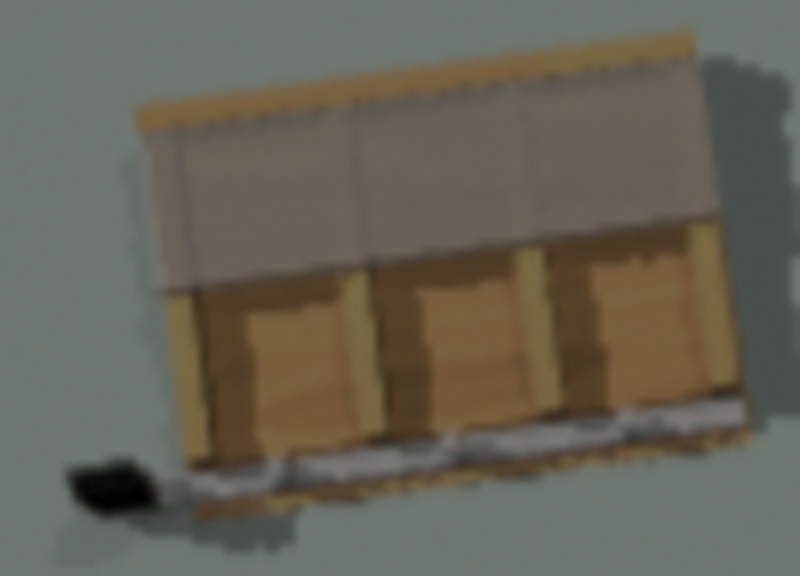

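View pics/sc.png

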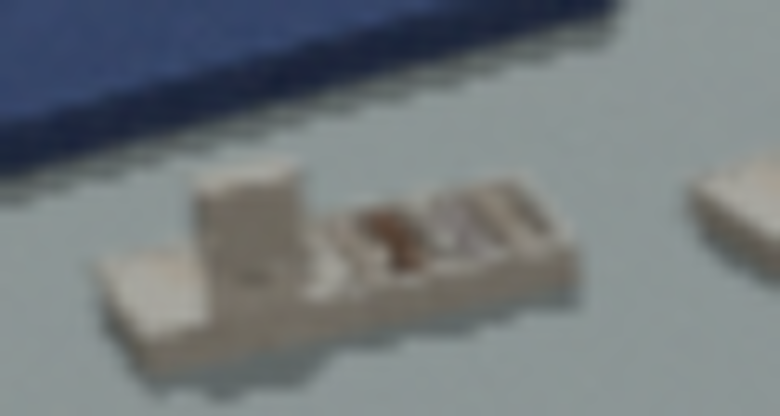

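View pics/tc.png

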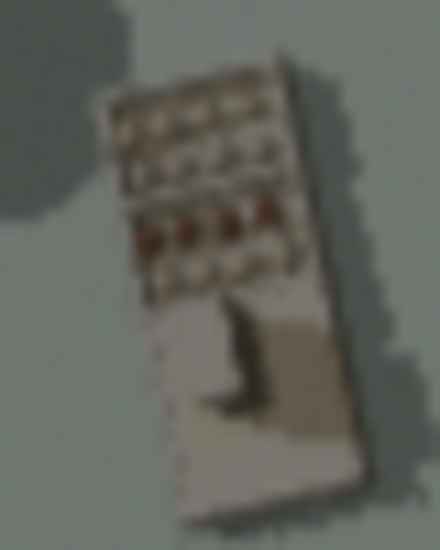

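View pics/tc2.png

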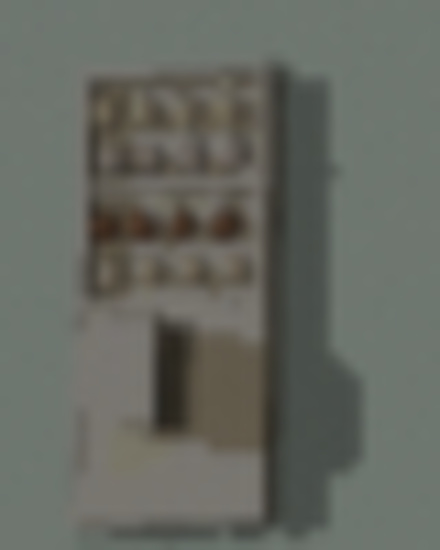

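```bash
python3 - <<'E'
from h import *
p=np.load('side_p.npy'); save('sbx.png',p,(218,155,305,210),9)
E
```

```text
(no output)
```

View pics/sbx.png

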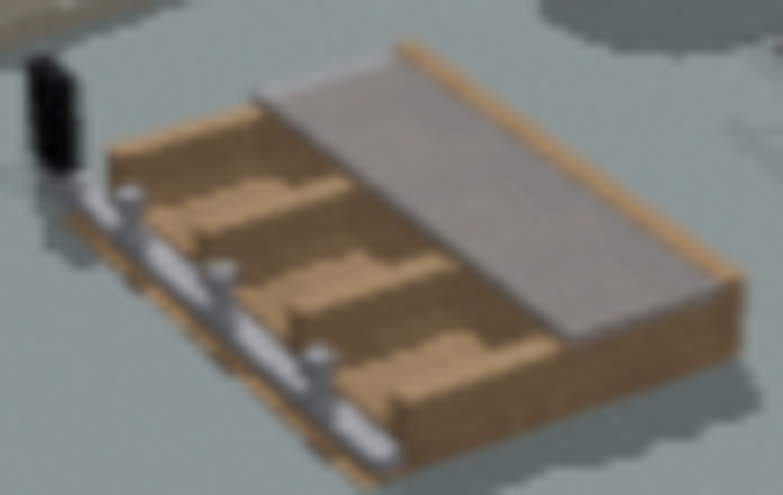

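```bash
cat > boxfit.py <<'E'
from h import *
def up(o,k,q): return (np.array(q,float)+.5)/k-.5+np.array(o)
def fit(n,o,k,rows):
    W=[];B=[]
    for q,z,b in rows:
        W.append(plane(n,up(o,k,q),z)[0][:2]);B.append(b)
    W=np.array(W);B=np.array(B)/1000
    a,b=W-W.mean(0),B-B.mean(0)
    th=np.arctan2((b[:,0]*a[:,1]-b[:,1]*a[:,0]).sum(),(a*b).sum())
    R=np.array([[np.cos(th),-np.sin(th)],[np.sin(th),np.cos(th)]])
    t=W.mean(0)-R@B.mean(0)
    print(n,t.round(4),'yaw',th.round(4));print(((W-t)@R*1000-B*1000).round(1).tolist())
    return t,th
E
python3 - <<'E'
from boxfit import *
fit('top',(150,128),8,[((137,106),.032,(75,103)),((694,32),.032,(75,-103)),((164,293),.031,(5,101)),((718,216),.031,(5,-103)),
 ((372,437),.026,(-57,32)),((550,410),.026,(-57,-32)),((199,462),.026,(-57,98)),((727,388),.026,(-57,-98))])
fit('side',(218,155),9,[((742,278),.032,(75,-103)),((402,40),.032,(75,103)),((570,340),.031,(5,-103)),((256,92),.031,(5,103)),((108,152),.026,(-57,103)),((397,402),.026,(-57,-103)),((197,235),.026,(-57,37)),((293,315),.026,(-57,-27))])
# heights by two views
for nm,a,b in[('backR',(694,32),(742,278)),('backL',(137,106),(402,40)),('roofR',(718,216),(570,340))]:
    print(nm,two(up((150,128),8,a),up((218,155),9,b)))
E
```

```text
top [0.6057 0.1333] yaw 0.1501
[[0.3, -0.8], [-0.2, 0.4], [-0.1, -0.6], [0.3, 1.1], [-0.2, 0.9], [0.7, 0.0], [-0.5, -2.4], [-0.3, 1.5]]
side [0.6053 0.1309] yaw 0.1615
[[-1.6, 1.3], [-0.9, 3.9], [-0.5, 1.6], [3.2, -0.4], [2.3, -2.7], [-0.9, 7.3], [-0.8, -5.9], [-0.8, -5.2]]
backR (array([0.69483897, 0.04307254, 0.03152786]), np.float64(0.0005512555158678603))
backL (array([0.66239856, 0.24572408, 0.03351725]), np.float64(0.004162139304016695))
roofR (array([0.6266827 , 0.03322583, 0.02982328]), np.float64(0.0004955327545909667))
```

```bash
cat > g.py <<'E'
from h import *
from scipy.spatial.transform import Rotation as Ro
BT=np.array([.6057,.1333]);BY=.150
def bw(x,y): # box mm -> world m
    c,s=np.cos(BY),np.sin(BY); return BT+np.array([c*x-s*y,s*x+c*y])/1000
def st():
    s=sensors.get_state(); R=Ro.from_euler('xyz',s['tool_rot']).as_matrix()
    ja=np.arctan2(R[1,2],R[0,2]); 
    print('t %.2f'%s['t'],'tcp',s['tool_pos'].round(4),'jaw yaw %.4f'%ja,'tilt',R[:,0].round(3),'F',s['wrist_force'].round(1),'open %.3f'%s['opening'],'q',s['joint_pos'].round(2))
    return s,ja
def go(x,y,z,jy):
    s,ja=st(); d=(jy-ja+np.pi/2)%np.pi-np.pi/2
    print('shift mm',((np.array([x,y,z])-s['tool_pos'])*1000).round(1),'spin %.3f'%d, 'alt %.3f'%(d-np.sign(d)*np.pi))
E
python3 - <<'E'
from g import *
T=np.load('top_p.npy').astype(int);S=np.load('side_p.npy').astype(int)
for n,I,b in(('top',T,(155,180,175,195)),('side',S,(218,155,232,180))):
    m=np.zeros(I.shape[:2],bool); m[b[1]:b[3],b[0]:b[2]]=I[b[1]:b[3],b[0]:b[2]].max(2)<45
    v,u=np.nonzero(m); print(n,m.sum(),u.min(),u.max(),v.min(),v.max(),u.mean(),v.mean())
    x,y=bw(-64,122); print('pred top',proj(n,[[x,y,.049],[x,y,.009],[x,y,.029]]).round(1).tolist())
    cs=[[*bw(-64+a,122+b2),z] for z in(.009,.049) for a in(-6,6) for b2 in(-12,12)]; q=proj(n,cs);print('pred bbox',q.min(0).round(1),q.max(0).round(1))
print(bw(-64,122),bw(-64,155)); go(*bw(-64,122),.12,BY)
E
```

```text
top 51 159 169 186 191 163.9607843137255 188.8235294117647
pred top [[163.9, 187.5], [166.8, 189.7], [165.3, 188.6]]
pred bbox [159.4 184.8] [171.1 192.3]
side 44 221 225 162 173 223.4318181818182 167.5
pred top [[223.6, 162.7], [224.3, 173.6], [223.9, 168.2]]
pred bbox [220.2 160.8] [227.6 175.6]
[0.5241872  0.24436603] [0.51925574 0.27699548]
t 0.20 tcp [0.2509 0.517  0.205 ] jaw yaw 1.1190 tilt [-0.001 -0.001 -1.   ] F [ 0.5 -0.6 -0.6] open 1.002 q [ 1.    0.28  1.51 -0.    1.36 -0.12]
shift mm [ 273.3 -272.7  -85. ] spin -0.969 alt 2.173
```

Call:
carry_out([
  [27, -27, 0, -0.1],
  [54, -54, 0, -0.2],
  [81, -81, 0, -0.3],
  [108, -108, 0, -0.4],
  [135, -135, 0, -0.5],
  [162, -162, -10, -0.6],
  [189, -189, -20, -0.7],
  [216, -216, -30, -0.8],
  [243, -243, -50, -0.9],
  [265, -265, -70, -0.969],
  [273, -273, -85, -0.969],
  [273, -273, -85, -0.969],
  [273, -273, -85, -0.969],
], gripper=0.1, force=30)

```text
t: 1.28
tool_pos: [0.5232, 0.2436, 0.1191]
tool_rot: [3.061, 1.567, -3.074]
wrist_force: [-0.5, 0.1, -0.0]
opening: 0.451
```

```bash
python3 - <<'E'
from g import *
go(*bw(-64,122),.022,BY)
for n,b,k in(('top',(120,150,260,230),5),('side',(180,90,330,215),5)):
    p,d=vision.read_camera(n); save(f'a_{n}.png',p,b,k)
E
```

```text
t 1.28 tcp [0.5232 0.2436 0.1191] jaw yaw 0.1485 tilt [-0.004 -0.    -1.   ] F [-0.5  0.1 -0. ] open 0.451 q [0.31 0.34 1.63 0.   1.17 0.17]
shift mm [  0.9   0.8 -97.1] spin 0.002 alt -3.140
```

View pics/a_side.png

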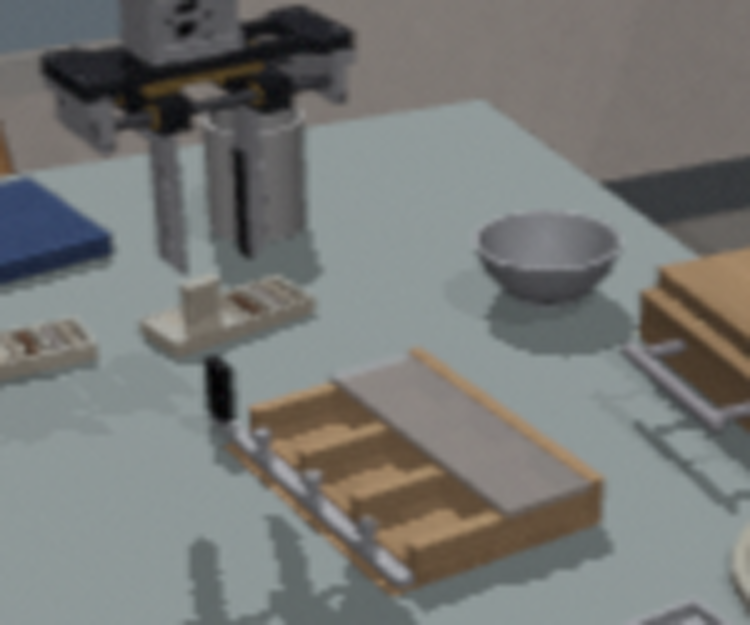

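Call:
carry_out([
  [1, 1, -30, 0],
  [1, 1, -60, 0],
  [1, 1, -85, 0],
  [1, 1, -97, 0],
  [1, 1, -97, 0],
  [1, 1, -97, 0],
])

```text
t: 1.88
tool_pos: [0.5242, 0.2474, 0.0247]
tool_rot: [1.298, 1.569, 1.451]
wrist_force: [-0.5, -0.1, 0.1]
opening: 0.448
```

Call:
carry_out([
  [0, 0, 0, 0],
  [0, 0, 0, 0],
  [0, 0, 0, 0],
  [0, 0, 0, 0],
  [0, 0, 0, 0],
  [0, 0, 0, 0],
], gripper=1)

```text
t: 2.38
tool_pos: [0.5242, 0.2474, 0.0254]
tool_rot: [1.27, 1.569, 1.423]
wrist_force: [-1.8, -0.1, 5.1]
opening: 0.125
```

```bash
python3 - <<'E'
from g import *
go(*bw(-64,155),.022,BY)
for n,b,k in(('top',(120,150,260,230),5),('side',(180,90,330,215),5)):
    p,d=vision.read_camera(n); save(f'b_{n}.png',p,b,k)
E
```

```text
t 2.38 tcp [0.5242 0.2474 0.0254] jaw yaw 0.1523 tilt [ 0.     0.002 -1.   ] F [-1.8 -0.1  5.1] open 0.125 q [0.32 0.44 1.75 0.   0.96 0.17]
shift mm [-4.9 29.6 -3.4] spin -0.002 alt 3.139
```

View pics/b_side.png

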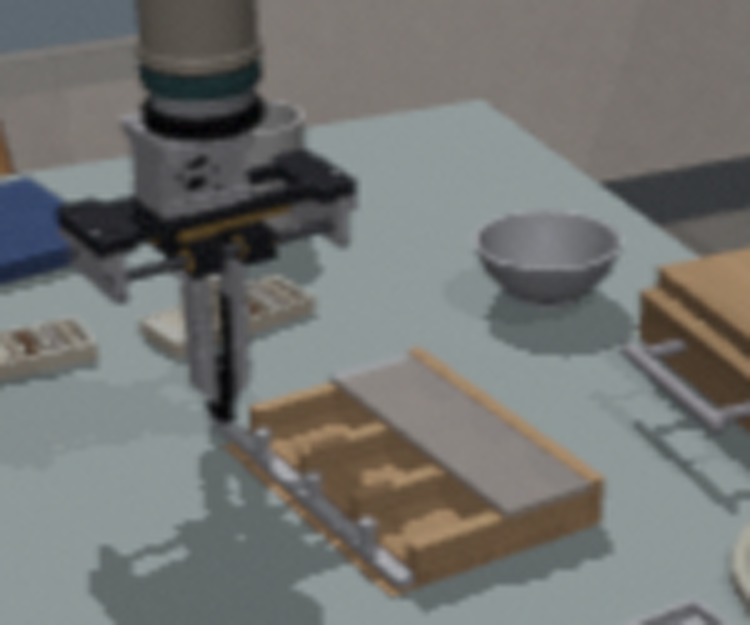

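Call:
carry_out([
  [-0.8, 5, 0, 0],
  [-1.5, 10, 0, 0],
  [-2.3, 15, 0, 0],
  [-3, 20, 0, 0],
  [-3.8, 25, 0, 0],
  [-4.5, 30, 0, 0],
  [-5, 33, 0, 0],
  [-5.3, 35, 0, 0],
  [-5.3, 35, 0, 0],
  [-5.3, 35, 0, 0],
])

```text
t: 3.32
tool_pos: [0.5198, 0.2765, 0.0252]
tool_rot: [-1.609, 1.561, -1.453]
wrist_force: [3.4, -18.9, 5.7]
opening: 0.123
```

```bash
python3 - <<'E'
from g import *
st()
for n,b,k in(('top',(120,150,260,230),5),('side',(180,90,330,215),5)):
    p,d=vision.read_camera(n); save(f'c_{n}.png',p,b,k)
E
```

```text
t 3.32 tcp [0.5198 0.2765 0.0252] jaw yaw 0.1564 tilt [ 0.001 -0.01  -1.   ] F [  3.4 -18.9   5.7] open 0.123 q [ 0.38  0.45  1.72 -0.01  0.97  0.23]
```

View pics/c_side.png

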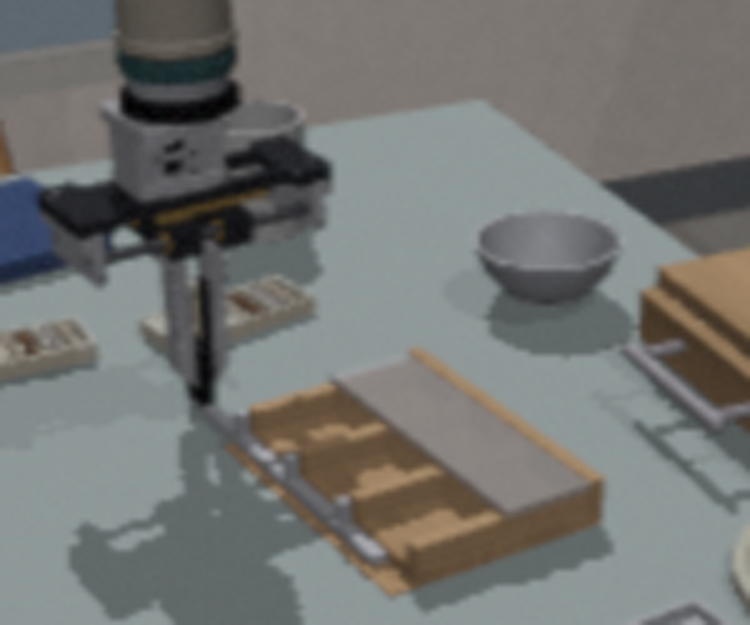

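View pics/c_top.png

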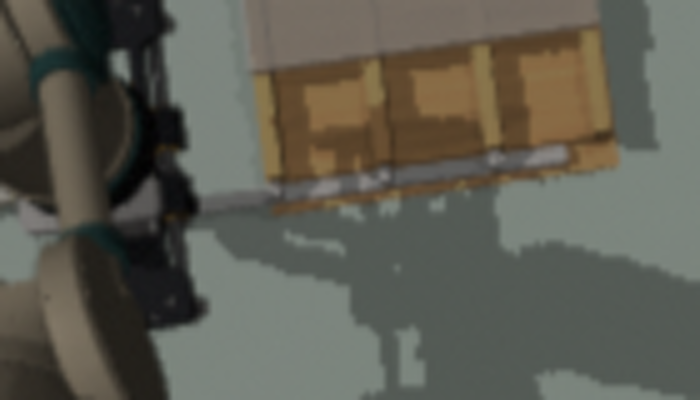

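Call:
carry_out([
  [0.5, -3, 0, 0],
  [0.5, -3, 0, 0],
  [0.5, -3, 0, 0],
  [0.5, -3, 0, 0],
  [0, 0, 30, 0],
  [0, 0, 60, 0],
  [0, 0, 95, 0],
  [0, 0, 95, 0],
  [0, 0, 95, 0],
], gripper=0.1)

```text
t: 4.17
tool_pos: [0.5211, 0.2782, 0.1225]
tool_rot: [-0.981, 1.562, -0.825]
wrist_force: [-0.2, 0.5, -0.0]
opening: 0.449
```

```bash
python3 - <<'E'
from g import *
c=np.array([.5787,.3967]);y=.25
f=c-.022*np.array([np.cos(y),np.sin(y)])
print(f,proj('side',[[*f,.04]]),proj('top',[[*f,.04]]))
go(*f,.12,y+np.pi/2)
for n,b,k in(('top',(90,140,260,250),4.5),('side',(140,90,330,215),4)):
    p,d=vision.read_camera(n); save(f'd_{n}.png',p,b,k);np.save(f'd_{n}.npy',p)
E
```

```text
[0.55738393 0.39125711] [[219.33611599 145.88355694]] [[113.50527367 176.03679248]]
t 4.17 tcp [0.5211 0.2782 0.1225] jaw yaw 0.1567 tilt [ 0.006 -0.006 -1.   ] F [-0.2  0.5 -0. ] open 0.449 q [ 0.38  0.35  1.6  -0.01  1.18  0.22]
shift mm [ 36.2 113.1  -2.5] spin -1.478 alt 1.664
```

View pics/d_side.png

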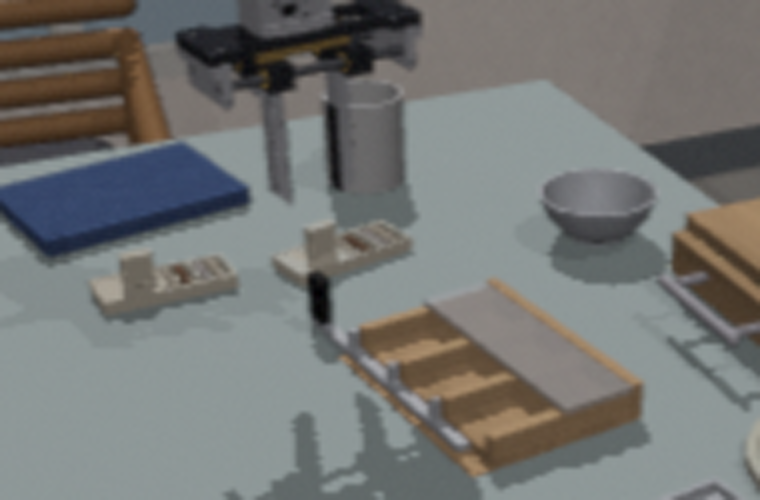

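View pics/d_top.png

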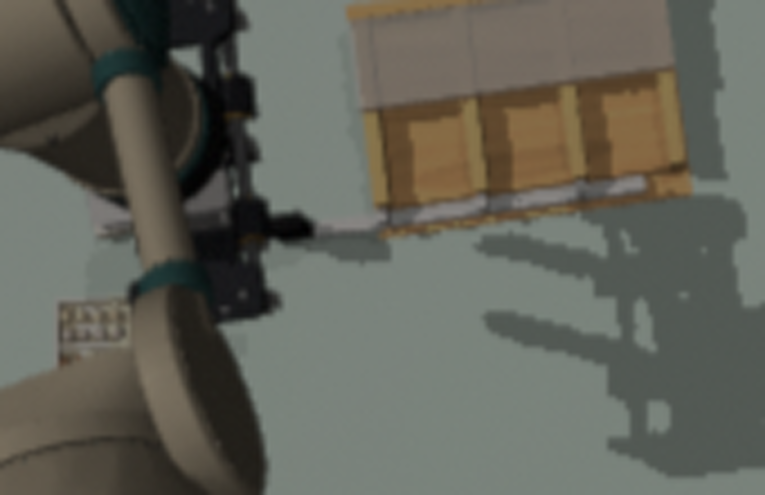

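Call:
carry_out([
  [3, 8, 0, -0.11],
  [6, 16, 0, -0.22],
  [9, 24, 0, -0.33],
  [12, 32, 0, -0.44],
  [15, 41, 0, -0.55],
  [18, 50, 0, -0.66],
  [21, 60, 0, -0.77],
  [24, 70, 0, -0.88],
  [27, 80, 0, -0.99],
  [30, 90, 0, -1.1],
  [33, 100, 0, -1.21],
  [36, 110, 0, -1.32],
  [36, 113, -2, -1.43],
  [36, 113, -2, -1.478],
  [36, 113, -2, -1.478],
  [36, 113, -2, -1.478],
  [36, 113, -2, -1.478],
])

```text
t: 5.68
tool_pos: [0.5543, 0.3896, 0.1163]
tool_rot: [-1.677, 1.559, -2.998]
wrist_force: [0.3, 0.6, -0.3]
opening: 0.449
```

```bash
python3 - <<'E'
from g import *
c=np.array([.5787,.3967]);y=.25
f=c-.022*np.array([np.cos(y),np.sin(y)])
go(*f,.019,y+np.pi/2)
for n,b,k in(('side',(140,90,330,215),4),):
    p,d=vision.read_camera(n); save(f'e_{n}.png',p,b,k);np.save(f'e_{n}.npy',p)
E
```

```text
t 5.68 tcp [0.5543 0.3896 0.1163] jaw yaw -1.3203 tilt [-0.011 -0.002 -1.   ] F [ 0.3  0.6 -0.3] open 0.449 q [0.51 0.49 1.39 0.   1.27 1.83]
shift mm [  3.1   1.7 -97.3] spin -0.000 alt 3.141
```

View pics/e_side.png

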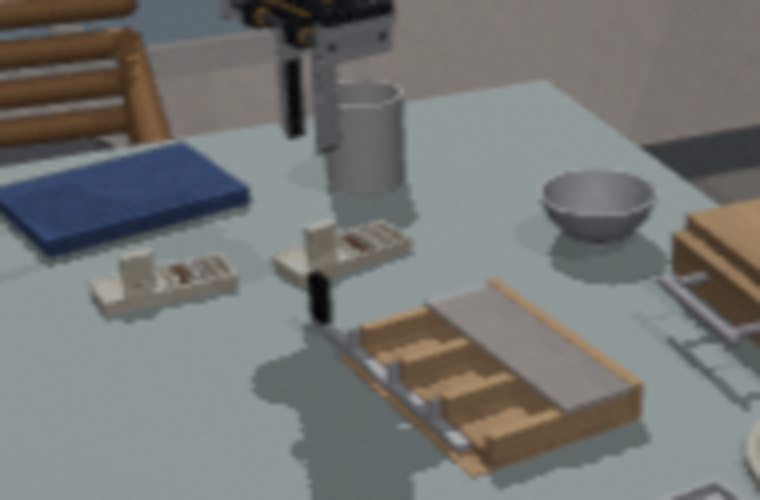

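Call:
carry_out([
  [3, 2, -30, 0],
  [3, 2, -50, 0],
  [3, 2, -50, 0],
  [3, 2, -50, 0],
])

```text
t: 6.07
tool_pos: [0.5567, 0.391, 0.0656]
tool_rot: [-1.618, 1.557, -2.938]
wrist_force: [-1.1, -0.1, -0.3]
opening: 0.454
```

```bash
python3 - <<'E'
from g import *
c=np.array([.5787,.3967]);y=.25
f=c-.022*np.array([np.cos(y),np.sin(y)])
go(*f,.019,y+np.pi/2)
E
```

```text
t 6.07 tcp [0.5567 0.391  0.0656] jaw yaw -1.3204 tilt [-0.013 -0.003 -1.   ] F [-1.1 -0.1 -0.3] open 0.454 q [0.51 0.53 1.45 0.   1.17 1.83]
shift mm [  0.7   0.2 -46.6] spin -0.000 alt 3.141
```

Call:
carry_out([
  [1, 0, -20, 0],
  [1, 0, -40, 0],
  [1, 0, -47, 0],
  [1, 0, -47, 0],
  [1, 0, -47, 0],
])

```text
t: 6.48
tool_pos: [0.5583, 0.3914, 0.0198]
tool_rot: [-1.661, 1.559, -2.981]
wrist_force: [0.5, 0.5, 0.1]
opening: 0.452
```

Call:
carry_out([
  [0, 0, 0, 0],
  [0, 0, 0, 0],
  [0, 0, 0, 0],
  [0, 0, 0, 0],
  [0, 0, 0, 0],
  [0, 0, 0, 0],
], gripper=1, force=30)

```text
t: 6.98
tool_pos: [0.5585, 0.3914, 0.0202]
tool_rot: [-1.662, 1.559, -2.982]
wrist_force: [-0.3, -0.6, 2.3]
opening: 0.123
```

```bash
python3 - <<'E'
from g import *
st()
for n,b,k in(('side',(140,90,330,215),4),):
    p,d=vision.read_camera(n); save(f'f_{n}.png',p,b,k)
E
```

```text
t 6.98 tcp [0.5585 0.3914 0.0202] jaw yaw -1.3203 tilt [-0.011 -0.002 -1.   ] F [-0.3 -0.6  2.3] open 0.123 q [0.51 0.57 1.5  0.   1.08 1.83]
```

View pics/f_side.png

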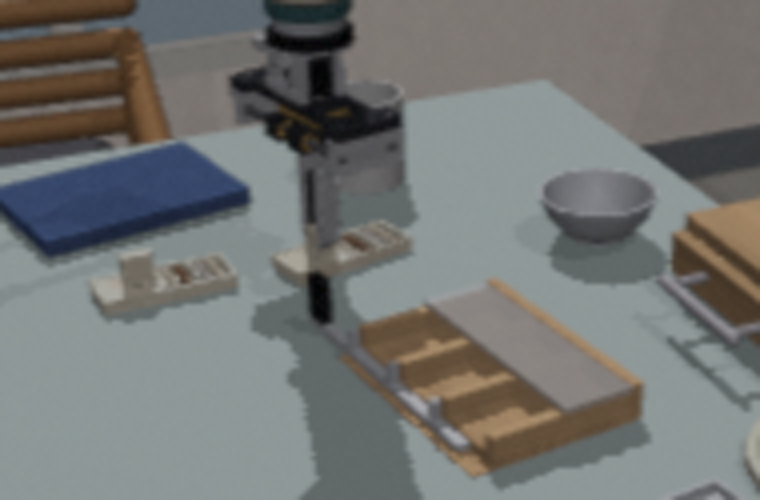

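Call:
carry_out([
  [0, 0, 10, 0],
  [0, 0, 25, 0],
  [0, 0, 45, 0],
  [0, 0, 65, 0],
  [0, 0, 80, 0],
  [-10, -20, 85, -0.02],
  [-20, -40, 85, -0.04],
  [-30, -65, 85, -0.06],
  [-40, -90, 85, -0.08],
  [-50, -115, 85, -0.1],
  [-60, -140, 85, -0.1],
  [-70, -165, 85, -0.1],
  [-80, -190, 85, -0.1],
  [-90, -215, 85, -0.1],
  [-100, -240, 85, -0.1],
  [-110, -265, 85, -0.1],
  [-117, -280, 85, -0.1],
  [-117, -283, 85, -0.1],
  [-117, -283, 85, -0.1],
  [-117, -283, 85, -0.1],
])

```text
t: 8.7
tool_pos: [0.4424, 0.1089, 0.1057]
tool_rot: [-1.737, 1.561, 3.125]
wrist_force: [0.4, 0.3, -1.3]
opening: 0.128
```

```bash
python3 - <<'E'
from g import *
go(*bw(-166,0),.033,BY-np.pi/2)
for n,b,k in(('side',(140,90,330,260),4),('top',(120,130,260,240),5)):
    p,d=vision.read_camera(n); save(f'g_{n}.png',p,b,k)
E
```

```text
t 8.70 tcp [0.4424 0.1089 0.1057] jaw yaw -1.4210 tilt [-0.01  0.   -1.  ] F [ 0.4  0.3 -1.3] open 0.128 q [0.09 0.19 1.9  0.   1.07 1.51]
shift mm [ -0.8  -0.4 -72.7] spin 0.000 alt -3.141
```

View pics/g_side.png

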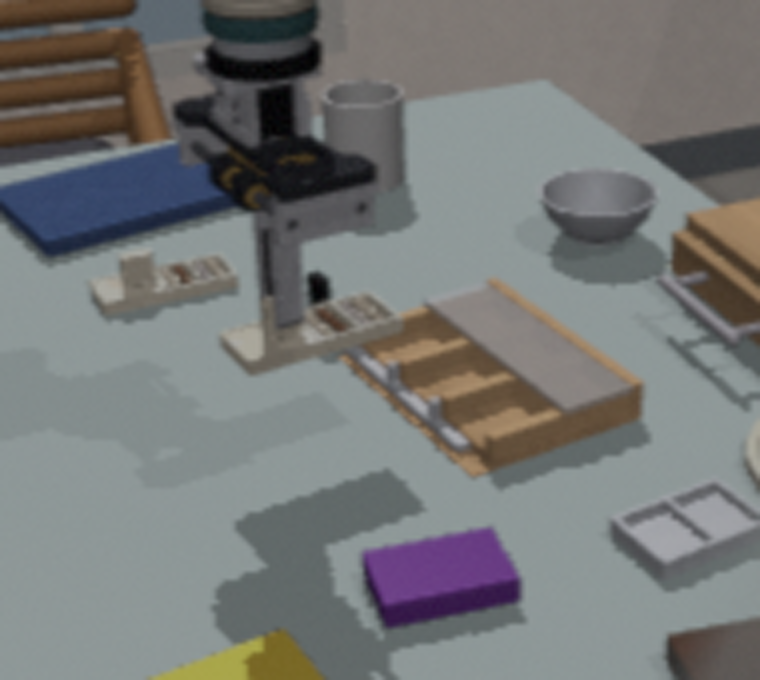

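View pics/g_top.png

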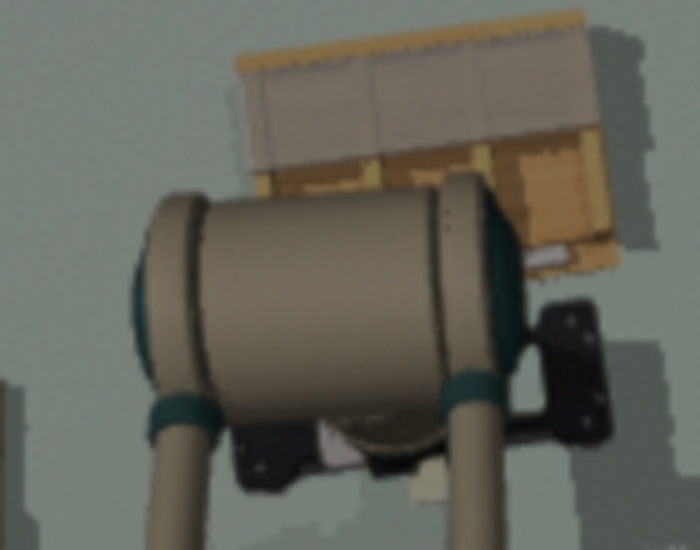

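Call:
carry_out([
  [-1, -0.5, -20, 0],
  [-1, -0.5, -40, 0],
  [-1, -0.5, -60, 0],
  [-1, -0.5, -72, 0],
  [-1, -0.5, -72, 0],
  [-1, -0.5, -72, 0],
  [-1, -0.5, -72, 0],
])

```text
t: 9.38
tool_pos: [0.4424, 0.1094, 0.034]
tool_rot: [-1.732, 1.562, 3.132]
wrist_force: [-0.6, 0.7, -1.4]
opening: 0.126
```

```bash
python3 - <<'E'
from g import *
go(*bw(-166,0),.033,BY-np.pi/2)
for n,b,k in(('side',(185,150,295,225),7),):
    p,d=vision.read_camera(n); save(f'h_{n}.png',p,b,k)
    def ub(q): return [ (np.array(q)-np.array(b[:2])+.5)*k-.5 ]
    for z in(.0135,.0255):
        for x in(-205,-85):
            for y in(-25,25): print(z,x,y,((proj(n,[[*bw(x,y),z]])[0]-b[:2]+.5)*k).round(0))
E
```

```text
t 9.38 tcp [0.4424 0.1094 0.034 ] jaw yaw -1.4188 tilt [-0.009  0.    -1.   ] F [-0.6  0.7 -1.4] open 0.126 q [0.09 0.28 2.   0.   0.88 1.51]
shift mm [-0.8 -0.9 -1. ] spin -0.002 alt 3.140
0.0135 -205 -25 [135. 397.]
0.0135 -205 25 [ 85. 341.]
0.0135 -85 -25 [393. 313.]
0.0135 -85 25 [337. 262.]
0.0255 -205 -25 [132. 372.]
0.0255 -205 25 [ 82. 316.]
0.0255 -85 -25 [392. 289.]
0.0255 -85 25 [336. 238.]
```

View pics/h_side.png

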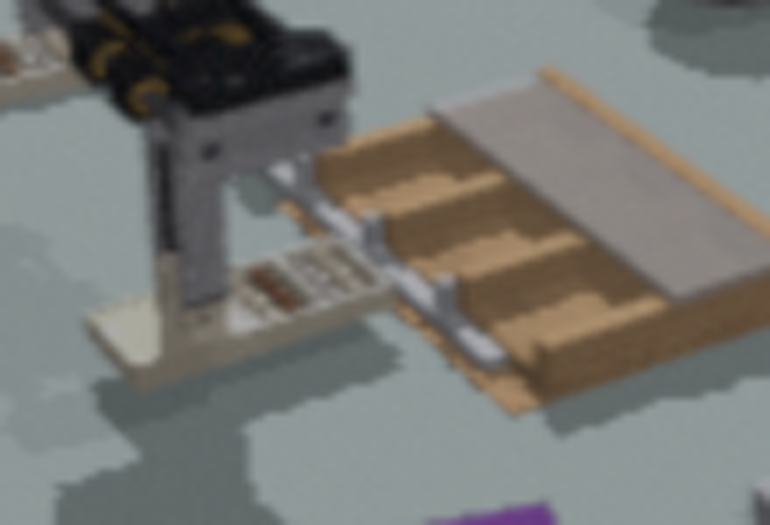

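```bash
python3 - <<'E'
from g import *
b=(192,178,252,210);k=13
p,d=vision.read_camera('side'); save('i_side.png',p,b,k)
for z in(.0135,.0255):
    for x in(-205,-85):
        for y in(-25,25): print(z,x,y,((proj('side',[[*bw(x,y),z]])[0]-b[:2]+.5)*k).round(0))
print('pins',[((proj('side',[[*bw(-64,y),.025]])[0]-b[:2]+.5)*k).round(0) for y in(-33,31)])
c=cloud('side',d)
for u,v in [(196,195),(205,197),(238,187),(232,188),(245,188),(240,184)]: print(u,v,c[v-1:v+2,u-1:u+2].reshape(-1,3).mean(0).round(4))
E
```

```text
0.0135 -205 -25 [160. 373.]
0.0135 -205 25 [ 66. 269.]
0.0135 -85 -25 [639. 217.]
0.0135 -85 25 [535. 123.]
0.0255 -205 -25 [155. 326.]
0.0255 -205 25 [ 61. 224.]
0.0255 -85 -25 [637. 172.]
0.0255 -85 25 [533.  79.]
pins [array([735., 163.]), array([599.,  46.])]
196 195 [0.4068 0.1659 0.0007]
205 197 [0.4191 0.1043 0.0258]
238 187 [0.5321 0.1364 0.0147]
232 188 [0.5094 0.1262 0.0222]
245 188 [0.5524 0.13   0.0097]
240 184 [0.5453 0.1543 0.0126]
```

View pics/i_side.png

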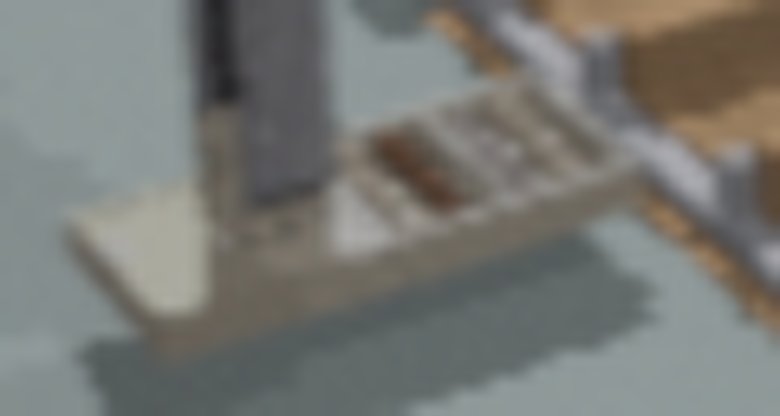

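Call:
carry_out([
  [0.1, -0.8, -1.5, -0.002],
  [10, 0.7, -1.5, -0.002],
  [15, 1.5, -1.5, -0.002],
  [20, 2.2, -1.5, -0.002],
  [25, 3, -1.5, -0.002],
  [30, 3.7, -1.5, -0.002],
  [35, 4.5, -1.5, -0.002],
  [40, 5.2, -1.5, -0.002],
  [45, 6, -1.5, -0.002],
  [45, 6, -1.5, -0.002],
])

```text
t: 10.32
tool_pos: [0.489, 0.1153, 0.0329]
tool_rot: [-1.766, 1.564, 3.096]
wrist_force: [0.5, -0.6, -1.5]
opening: 0.121
```

```bash
python3 - <<'E'
from g import *
s,j=st(); d=s['tool_pos'][:2]-BT; c_,s_=np.cos(BY),np.sin(BY); print('box tcp',(c_*d[0]+s_*d[1])*1e3,(-s_*d[0]+c_*d[1])*1e3)
b=(205,165,265,205);k=13
p,d=vision.read_camera('side'); save('j_side.png',p,b,k)
E
```

```text
t 10.32 tcp [0.489  0.1153 0.0329] jaw yaw -1.4213 tilt [-0.007  0.    -1.   ] F [ 0.5 -0.6 -1.5] open 0.121 q [0.09 0.34 1.9  0.   0.91 1.51]
box tcp -118.06990647201529 -0.3420761504828347
```

View pics/j_side.png

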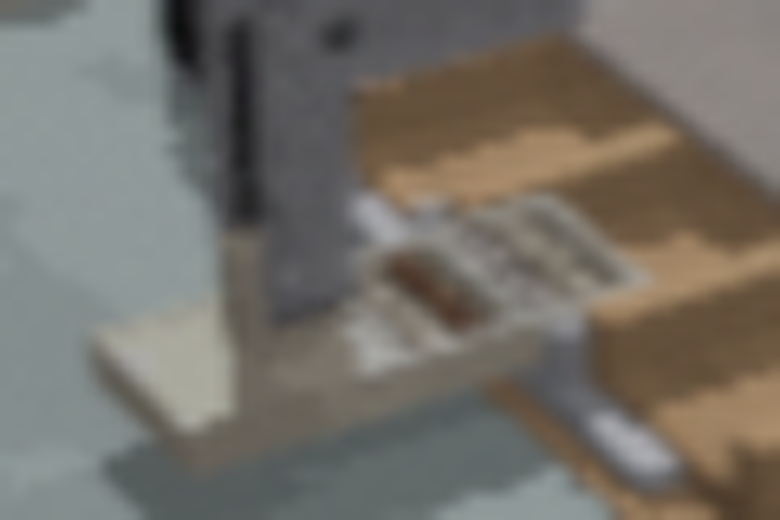

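Call:
carry_out([
  [7, 1, -0.5, 0],
  [14, 2.1, -1, 0],
  [21, 3.2, -1.5, 0],
  [28, 4.2, -1.5, 0],
  [35, 5.3, -1.5, 0],
  [42, 6.3, -1.5, 0],
  [49, 7.4, -1.5, 0],
  [56, 8.5, -1.5, 0],
  [63, 9.5, -1.5, 0],
  [70, 10.6, -1.5, 0],
  [77, 11.6, -1.5, 0],
  [84, 12.7, -1.5, 0],
  [88, 13.3, -1.5, 0],
  [92, 13.9, -1.5, 0],
  [92, 13.9, -1.5, 0],
  [92, 13.9, -1.5, 0],
])

```text
t: 11.7
tool_pos: [0.5809, 0.1292, 0.0313]
tool_rot: [-1.773, 1.564, 3.089]
wrist_force: [0.4, -0.3, -0.4]
opening: 0.127
```

```bash
cat >> g.py <<'E'
def tb():
    s,j=st(); d=s['tool_pos'][:2]-BT; c_,s_=np.cos(BY),np.sin(BY); print('box tcp %.1f %.1f z %.1f'%((c_*d[0]+s_*d[1])*1e3,(-s_*d[0]+c_*d[1])*1e3,s['tool_pos'][2]*1e3),'yaw err %.3f'%((j-BY)%(np.pi/2)))
E
python3 - <<'E'
from g import *
tb()
E
```

```text
t 11.70 tcp [0.5809 0.1292 0.0313] jaw yaw -1.4212 tilt [-0.007  0.    -1.   ] F [ 0.4 -0.3 -0.4] open 0.127 q [0.1  0.45 1.7  0.   1.   1.52]
box tcp -25.1 -0.3 z 31.3 yaw err 1.570
```

Call:
carry_out([
  [2, 0.3, -1, 0],
  [4, 0.6, -1, 0],
  [6, 0.9, -1, 0],
  [8, 1.2, -1, 0],
  [10, 1.5, -1, 0],
  [10, 1.5, -1, 0],
  [10, 1.5, -1, 0],
])

```text
t: 12.28
tool_pos: [0.5903, 0.1306, 0.0304]
tool_rot: [-1.728, 1.563, 3.134]
wrist_force: [-4.1, -0.1, 4.9]
opening: 0.128
```

```bash
python3 - <<'E'
from g import *
tb()
E
```

```text
t 12.28 tcp [0.5903 0.1306 0.0304] jaw yaw -1.4211 tilt [-0.008  0.    -1.   ] F [-4.1 -0.1  4.9] open 0.128 q [0.1  0.47 1.68 0.   1.01 1.52]
box tcp -15.6 -0.4 z 30.4 yaw err 1.570
```

Call:
carry_out([
  [1, 0.2, 0, 0],
  [2, 0.3, 0, 0],
  [3, 0.5, 0, 0],
  [3, 0.5, 0, 0],
  [3, 0.5, 0, 0],
])

```text
t: 12.7
tool_pos: [0.5903, 0.1306, 0.0303]
tool_rot: [-1.65, 1.557, -3.07]
wrist_force: [-8.4, -0.8, 8.4]
opening: 0.124
```

Call:
carry_out([
  [0, 0, 0, 0],
  [0, 0, 0, 0],
  [0, 0, 0, 0],
  [0, 0, 0, 0],
], gripper=0.5)

```text
t: 13.03
tool_pos: [0.5914, 0.1308, 0.0302]
tool_rot: [-1.664, 1.559, -3.085]
wrist_force: [-0.3, -0.2, 0.2]
opening: 0.251
```

Call:
carry_out([
  [0, 0, 10, 0],
  [0, 0, 30, 0],
  [0, 0, 60, 0],
  [0, 0, 90, 0],
  [0, 0, 90, 0],
])

```text
t: 13.45
tool_pos: [0.5962, 0.1313, 0.1271]
tool_rot: [2.095, 1.57, 0.675]
wrist_force: [0.2, 0.8, 0.5]
opening: 0.251
```

```bash
python3 - <<'E'
from g import *
tb()
b=(205,150,305,215);k=8
p,d=vision.read_camera('side'); save('k_side.png',p,b,k)
for z in(.022,):
    for x in(-55,):
        for y in(-25,25): print(z,x,y,((proj('side',[[*bw(x,y),z]])[0]-b[:2]+.5)*k).round(0))
p,d=vision.read_camera('top'); save('k_top.png',p,(90,130,260,250),4.5)
E
```

```text
t 13.45 tcp [0.5962 0.1313 0.1271] jaw yaw -1.4208 tilt [ 0.001  0.001 -1.   ] F [0.2 0.8 0.5] open 0.251 q [0.1  0.38 1.55 0.   1.21 1.52]
box tcp -9.7 -0.5 z 127.1 yaw err 1.571
0.022 -55 -25 [359. 315.]
0.022 -55 25 [293. 259.]
```

View pics/k_side.png

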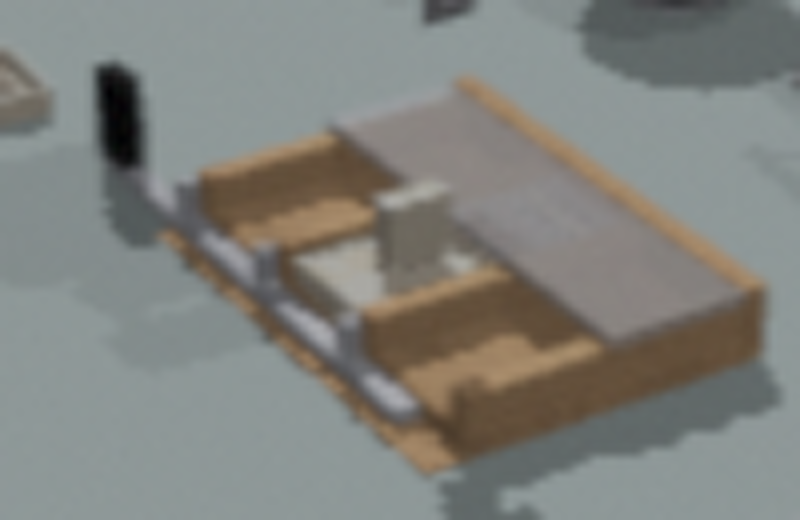

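View pics/k_top.png

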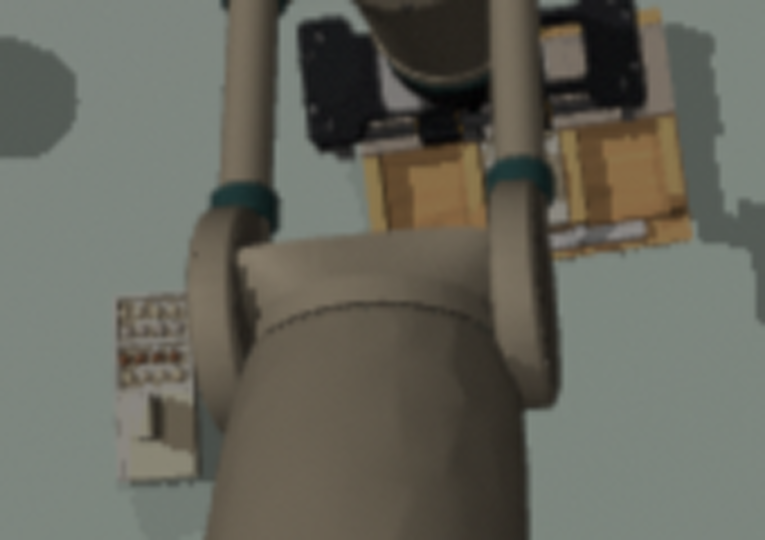

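```bash
python3 - <<'E'
from meas import *
from g import st
T,_=vision.read_camera('top'); S,_=vision.read_camera('side')
save('l_top.png',T); save('l_side.png',S,(130,110,260,200),6)
T=T.astype(int)
for thr in(1,-3):
    M=(T[...,0]-T[...,1])>=thr
    b=blob(M,120,215); print(b.sum(),end=' '); c,y=fitrect('top',b,.012,120,50,'cB')
    f=c-.022*np.array([np.cos(y),np.sin(y)]); print('fin',f)
print('fin pred side crop',(proj('side',[[*f,.04]])[0]-[130,110]+.5)*6)
for x in(-60,60):
  for yy in(-25,25):
    q=c+np.array([[np.cos(y),-np.sin(y)],[np.sin(y),np.cos(y)]])@[x/1e3,yy/1e3]; print(x,yy,(proj('side',[[*q,.012]])[0]-[130,110]+.5)*6)
E
```

```text
48889 top cB ctr [ 0.6907 -0.0134] size mm 1531.4 879.3 exp 120 50 yaw 1.555
fin [ 0.69034484 -0.03534793]
51076 top cB ctr [ 0.7258 -0.0158] size mm 1534.7 808.8 exp 120 50 yaw 1.558
fin [ 0.72548915 -0.03779677]
fin pred side crop [1163.86130036  506.32229087]
-60 -25 [1247.69241258  585.65204469]
-60 25 [1153.74020484  609.21779693]
60 -25 [1120.27239849  464.91218787]
60 25 [1032.29026446  485.02351114]
```

View pics/l_side.png

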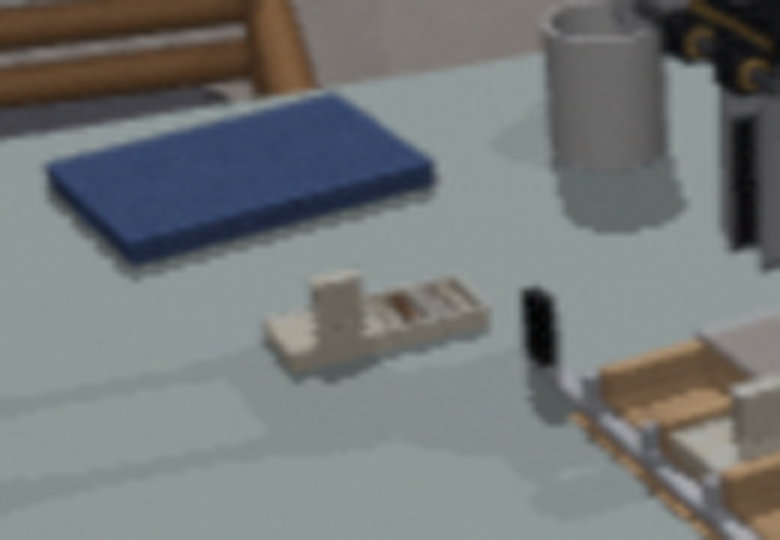

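View pics/l_top.png

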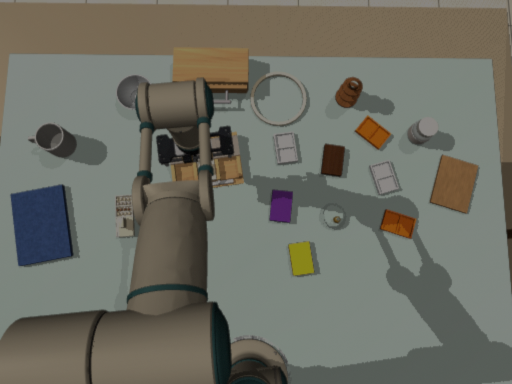

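Call:
carry_out([
  [0, -30, 10, 0],
  [0, -60, 10, 0],
  [0, -90, 10, 0],
  [0, -120, 10, 0],
  [0, -135, 10, 0],
  [0, -135, 10, 0],
])

```text
t: 14.15
tool_pos: [0.5898, -0.0074, 0.1279]
tool_rot: [-1.604, 1.554, -3.029]
wrist_force: [1.0, -0.1, 0.3]
opening: 0.247
```

```bash
python3 - <<'E'
from meas import *
T,_=vision.read_camera('top'); S,_=vision.read_camera('side')
save('m_top.png',T,(90,180,160,250),8); save('m_side.png',S,(130,110,260,200),6)
T=T.astype(int)
for thr in(1,-2,-3,-4):
    M=(T[...,0]-T[...,1])>=thr
    b=blob(M,120,229); print(b.sum(),end=' '); c,y=fitrect('top',b,.012,120,50,'cB')
    f=c-.022*np.array([np.cos(y),np.sin(y)]); print('fin',f)
print('fin pred side crop',(proj('side',[[*f,.04]])[0]-[130,110]+.5)*6)
for x in(-60,60):
  for yy in(-25,25):
    q=c+np.array([[np.cos(y),-np.sin(y)],[np.sin(y),np.cos(y)]])@[x/1e3,yy/1e3]; print(x,yy,(proj('side',[[*q,.012]])[0]-[130,110]+.5)*6)
E
```

```text
734 top cB ctr [0.4482 0.3646] size mm 117.6 48.1 exp 120 50 yaw 0.088
fin [0.42632825 0.36267408]
787 top cB ctr [0.4483 0.3645] size mm 120.6 50.8 exp 120 50 yaw 0.089
fin [0.42635907 0.36254799]
794 top cB ctr [0.4481 0.3646] size mm 121.4 51.0 exp 120 50 yaw 0.073
fin [0.42613543 0.36296689]
813 top cB ctr [0.4479 0.3646] size mm 123.1 51.7 exp 120 50 yaw 0.093
fin [0.42597511 0.36258692]
fin pred side crop [333.39185122 278.45600792]
-60 -25 [288.71833738 356.06114311]
-60 25 [261.00456348 320.22450868]
60 -25 [488.54216138 307.76226421]
60 25 [456.30949496 274.42387983]
```

View pics/m_top.png

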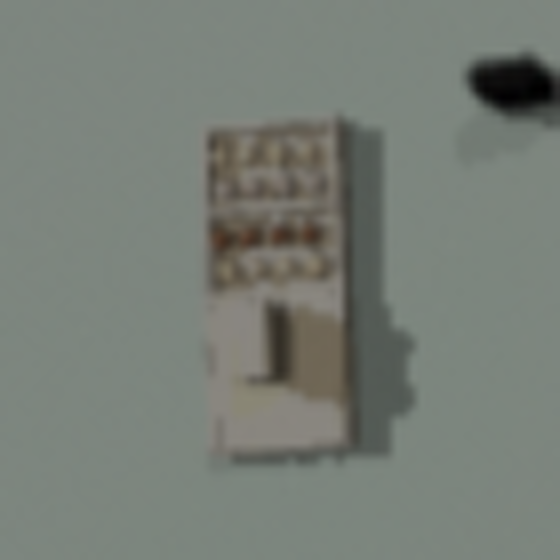

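Call:
carry_out([
  [-14, 30, 5, -0.01],
  [-28, 65, 5, -0.02],
  [-42, 100, 5, -0.03],
  [-56, 135, 5, -0.04],
  [-70, 170, 5, -0.05],
  [-84, 205, 5, -0.064],
  [-98, 240, 0, -0.064],
  [-112, 275, -10, -0.064],
  [-126, 310, -20, -0.064],
  [-145, 345, -30, -0.064],
  [-164, 368, -40, -0.064],
  [-164, 370, -50, -0.064],
  [-164, 370, -50, -0.064],
  [-164, 370, -50, -0.064],
], gripper=0.1)

```text
t: 15.42
tool_pos: [0.4249, 0.3659, 0.0775]
tool_rot: [-1.649, 1.554, -3.134]
wrist_force: [0.1, -0.1, 0.0]
opening: 0.45
```

```bash
python3 - <<'E'
from g import *
go(.4262,.3627,.0195,.086-np.pi/2)
p,d=vision.read_camera('side'); save('n_side.png',p,(130,110,260,200),6)
E
```

```text
t 15.42 tcp [0.4249 0.3659 0.0775] jaw yaw -1.4844 tilt [-0.017 -0.    -1.   ] F [ 0.1 -0.1  0. ] open 0.450 q [0.58 0.36 1.72 0.01 1.08 2.06]
shift mm [  1.3  -3.2 -58. ] spin -0.000 alt 3.141
```

View pics/n_side.png

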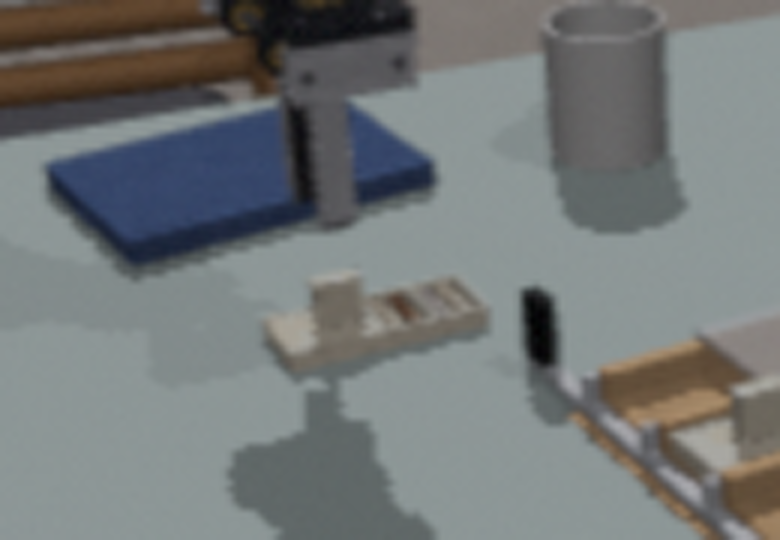

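Call:
carry_out([
  [1, -3, -10, 0],
  [1, -3, -28, 0],
  [1, -3, -45, 0],
  [1, -3, -57, 0],
  [1, -3, -58, 0],
  [1, -3, -58, 0],
  [1, -3, -58, 0],
])

```text
t: 16.05
tool_pos: [0.4281, 0.3622, 0.0207]
tool_rot: [-1.747, 1.556, 3.049]
wrist_force: [-1.0, 0.4, 0.2]
opening: 0.451
```

Call:
carry_out([
  [0, 0, 0, 0],
  [0, 0, 0, 0],
  [0, 0, 0, 0],
  [0, 0, 0, 0],
  [0, 0, 0, 0],
  [0, 0, 0, 0],
], gripper=1, force=30)

```text
t: 16.55
tool_pos: [0.4282, 0.3624, 0.021]
tool_rot: [-1.78, 1.556, 3.016]
wrist_force: [0.7, -0.4, 1.4]
opening: 0.121
```

```bash
python3 - <<'E'
from g import *
st(); print(bw(-166,64)); go(*bw(-166,64),.105,BY-np.pi/2)
E
```

```text
t 16.55 tcp [0.4282 0.3624 0.021 ] jaw yaw -1.4872 tilt [-0.014  0.002 -1.   ] F [ 0.7 -0.4  1.4] open 0.121 q [0.57 0.42 1.79 0.01 0.94 2.05]
[0.43199996 0.17177462]
t 16.55 tcp [0.4282 0.3624 0.021 ] jaw yaw -1.4872 tilt [-0.014  0.002 -1.   ] F [ 0.7 -0.4  1.4] open 0.121 q [0.57 0.42 1.79 0.01 0.94 2.05]
shift mm [   3.8 -190.7   84. ] spin 0.066 alt -3.075
```

Call:
carry_out([
  [0, 0, 10, 0],
  [0, 0, 25, 0],
  [0, 0, 45, 0],
  [0, 0, 65, 0],
  [0, 0, 80, 0],
  [0, -20, 84, 0.02],
  [0, -45, 84, 0.04],
  [0, -70, 84, 0.066],
  [1, -95, 84, 0.066],
  [2, -120, 84, 0.066],
  [3, -145, 84, 0.066],
  [4, -170, 84, 0.066],
  [4, -191, 84, 0.066],
  [4, -191, 84, 0.066],
  [4, -191, 70, 0.066],
  [4, -191, 50, 0.066],
  [4, -191, 30, 0.066],
  [4, -191, 14, 0.066],
  [4, -191, 14, 0.066],
  [4, -191, 14, 0.066],
])

```text
t: 18.22
tool_pos: [0.4317, 0.172, 0.0349]
tool_rot: [-1.768, 1.555, 3.094]
wrist_force: [-0.5, 0.0, -0.8]
opening: 0.124
```

```bash
python3 - <<'E'
from g import *
tb(); go(*bw(-165,64),.034,BY-np.pi/2)
s=sensors.get_state()
b=(182,160,252,205);k=11
p,d=vision.read_camera('side'); save('o_side.png',p,b,k)
for z in(.0135,.0255):
    for x in(-204,-84):
        for y in(-25,25): print(z,x,y,((proj('side',[[*bw(x,y+64),z]])[0]-b[:2]+.5)*k).round(0))
E
```

```text
t 18.22 tcp [0.4317 0.172  0.0349] jaw yaw -1.4208 tilt [-0.016  0.001 -1.   ] F [-0.5  0.  -0.8] open 0.124 q [0.23 0.29 1.97 0.01 0.89 1.64]
box tcp -166.3 64.2 z 34.9 yaw err 0.000
t 18.22 tcp [0.4317 0.172  0.0349] jaw yaw -1.4208 tilt [-0.016  0.001 -1.   ] F [-0.5  0.  -0.8] open 0.124 q [0.23 0.29 1.97 0.01 0.89 1.64]
shift mm [ 1.3 -0.  -0.9] spin -0.000 alt 3.142
0.0135 -204 -25 [148. 401.]
0.0135 -204 25 [ 75. 320.]
0.0135 -84 -25 [542. 279.]
0.0135 -84 25 [460. 205.]
0.0255 -204 -25 [144. 363.]
0.0255 -204 25 [ 71. 283.]
0.0255 -84 -25 [540. 242.]
0.0255 -84 25 [458. 169.]
```

View pics/o_side.png

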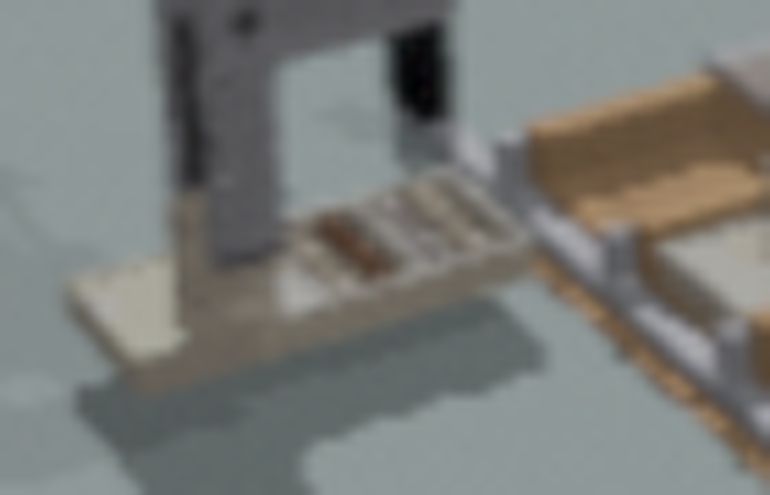

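Call:
carry_out([
  [5, 0.6, -1, 0],
  [10, 1.3, -1.5, 0],
  [15, 2, -1.5, 0],
  [20, 2.8, -1.5, 0],
  [25, 3.5, -1.5, 0],
  [30, 4.3, -1.5, 0],
  [35, 5, -1.5, 0],
  [40, 5.8, -1.5, 0],
  [45, 6.6, -1.5, 0],
  [45, 6.6, -1.5, 0],
])

```text
t: 19.1
tool_pos: [0.4792, 0.1789, 0.0341]
tool_rot: [-1.836, 1.558, 3.026]
wrist_force: [-0.1, -0.6, -1.5]
opening: 0.127
```

```bash
python3 - <<'E'
from g import *
tb()
b=(195,155,265,205);k=11
p,d=vision.read_camera('side'); save('q_side.png',p,b,k)
E
```

```text
t 19.10 tcp [0.4792 0.1789 0.0341] jaw yaw -1.4210 tilt [-0.013  0.001 -1.   ] F [-0.1 -0.6 -1.5] open 0.127 q [0.22 0.35 1.88 0.01 0.93 1.64]
box tcp -118.3 64.0 z 34.1 yaw err 1.571
```

View pics/q_side.png

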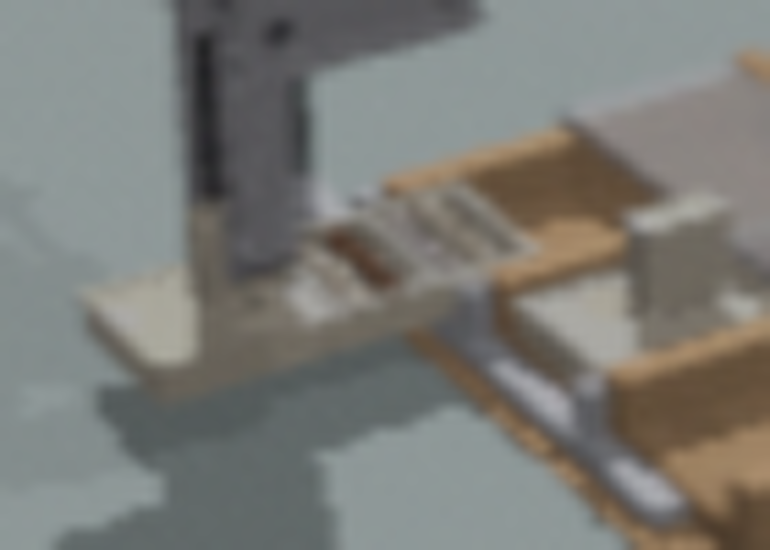

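Call:
carry_out([
  [7, 1, -0.5, 0],
  [14, 2.1, -1.5, 0],
  [21, 3.2, -2, 0],
  [28, 4.2, -2, 0],
  [35, 5.3, -2, 0],
  [42, 6.3, -2, 0],
  [49, 7.4, -2, 0],
  [56, 8.5, -2, 0],
  [63, 9.5, -2, 0],
  [70, 10.6, -2, 0],
  [77, 11.6, -2, 0],
  [84, 12.7, -2, 0],
  [88, 13.3, -2, 0],
  [92, 13.9, -2, 0],
  [92, 13.9, -2, 0],
  [92, 13.9, -2, 0],
])

```text
t: 20.48
tool_pos: [0.5701, 0.1926, 0.0319]
tool_rot: [-1.798, 1.557, 3.064]
wrist_force: [-0.4, 0.2, -1.1]
opening: 0.123
```

```bash
python3 - <<'E'
from g import *
tb()
E
```

```text
t 20.48 tcp [0.5701 0.1926 0.0319] jaw yaw -1.4209 tilt [-0.014  0.001 -1.   ] F [-0.4  0.2 -1.1] open 0.123 q [0.21 0.46 1.68 0.   1.01 1.63]
box tcp -26.3 63.9 z 31.9 yaw err 1.571
```

Call:
carry_out([
  [2, 0.3, -1, 0],
  [4, 0.6, -1, 0],
  [6, 0.9, -1, 0],
  [8, 1.2, -1, 0],
  [10, 1.5, -1, 0],
  [12, 1.8, -1, 0],
  [14, 2.1, -1, 0],
  [14, 2.1, -1, 0],
  [14, 2.1, -1, 0],
])

```text
t: 21.23
tool_pos: [0.5813, 0.1942, 0.031]
tool_rot: [-1.719, 1.551, -3.14]
wrist_force: [-6.2, -1.1, 6.2]
opening: 0.123
```

```bash
python3 - <<'E'
from g import *
tb()
E
```

```text
t 21.23 tcp [0.5813 0.1942 0.031 ] jaw yaw -1.4207 tilt [-0.02 -0.   -1.  ] F [-6.2 -1.1  6.2] open 0.123 q [0.21 0.48 1.65 0.   1.03 1.62]
box tcp -15.0 63.9 z 31.0 yaw err 0.000
```

Call:
carry_out([
  [0, 0, 0, 0],
  [0, 0, 0, 0],
  [0, 0, 0, 0],
  [0, 0, 0, 0],
], gripper=0.5)

```text
t: 21.57
tool_pos: [0.5822, 0.1944, 0.031]
tool_rot: [-1.737, 1.552, 3.126]
wrist_force: [0.2, -0.9, -0.5]
opening: 0.249
```

Call:
carry_out([
  [0, 0, 10, 0],
  [0, 0, 30, 0],
  [0, 0, 60, 0],
  [0, 0, 95, 0],
  [-30, 25, 95, 0.1],
  [-50, 50, 95, 0.22],
  [-60, 75, 95, 0.34],
  [-60, 85, 95, 0.46],
  [-60, 85, 95, 0.58],
  [-60, 85, 95, 0.7],
  [-60, 85, 95, 0.82],
  [-60, 85, 95, 0.94],
  [-60, 85, 95, 1.06],
  [-60, 85, 95, 1.18],
  [-60, 85, 95, 1.3],
  [-60, 85, 95, 1.42],
  [-60, 85, 95, 1.54],
  [-60, 85, 95, 1.571],
  [-60, 85, 95, 1.571],
  [-60, 85, 95, 1.571],
])

```text
t: 23.23
tool_pos: [0.5226, 0.2795, 0.1266]
tool_rot: [-1.676, 1.553, -1.527]
wrist_force: [0.3, -0.1, -0.3]
opening: 0.249
```

```bash
python3 - <<'E'
from g import *
tb(); go(*bw(-64,155),.025,BY)
b=(205,150,305,215);k=8
p,d=vision.read_camera('side'); save('r_side.png',p,b,k)
p,d=vision.read_camera('top'); save('r_top.png',p,(140,130,260,200),6.5)
for y in(-25,25,39,89): print(y,((proj('side',[[*bw(-55,y),.022]])[0]-b[:2]+.5)*k).round(0))
E
```

```text
t 23.23 tcp [0.5226 0.2795 0.1266] jaw yaw 0.1490 tilt [ 0.001 -0.018 -1.   ] F [ 0.3 -0.1 -0.3] open 0.249 q [ 0.38  0.36  1.58 -0.02  1.2   0.24]
box tcp -60.3 157.0 z 126.6 yaw err 1.570
t 23.23 tcp [0.5226 0.2795 0.1266] jaw yaw 0.1490 tilt [ 0.001 -0.018 -1.   ] F [ 0.3 -0.1 -0.3] open 0.249 q [ 0.38  0.36  1.58 -0.02  1.2   0.24]
shift mm [  -3.4   -2.5 -101.6] spin 0.001 alt -3.141
-25 [359. 315.]
25 [293. 259.]
39 [275. 244.]
89 [214. 192.]
```

View pics/r_side.png

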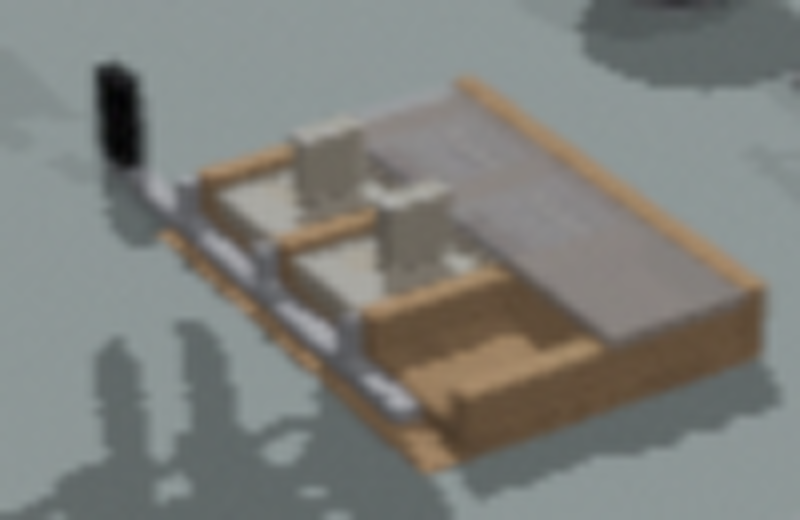

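View pics/r_top.png

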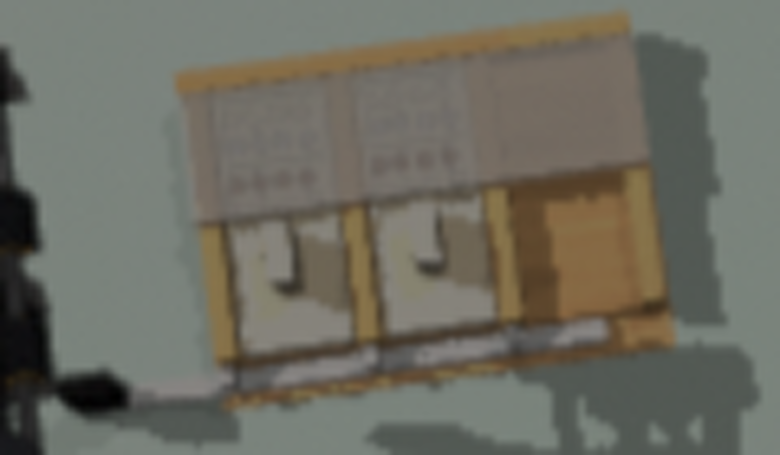

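Call:
carry_out([
  [-3.4, -2.5, -10, 0],
  [-3.4, -2.5, -30, 0],
  [-3.4, -2.5, -50, 0],
  [-3.4, -2.5, -50, 0],
  [-3.4, -2.5, -75, 0],
  [-3.4, -2.5, -100, 0],
  [-3.4, -2.5, -101, 0],
  [-3.4, -2.5, -101, 0],
], gripper=0.1)

```text
t: 24.0
tool_pos: [0.5185, 0.2767, 0.0251]
tool_rot: [-1.816, 1.552, -1.667]
wrist_force: [-0.3, -0.8, 0.2]
opening: 0.451
```

Call:
carry_out([
  [0, 0, 0, 0],
  [0, 0, 0, 0],
  [0, 0, 0, 0],
  [0, 0, 0, 0],
  [0, 0, 0, 0],
  [0, 0, 0, 0],
], gripper=1)

```text
t: 24.5
tool_pos: [0.5196, 0.277, 0.026]
tool_rot: [-1.678, 1.553, -1.529]
wrist_force: [-0.1, -0.1, 2.2]
opening: 0.126
```

Call:
carry_out([
  [0.8, -5, 0, 0],
  [1.5, -10, 0, 0],
  [2.3, -15, 0, 0],
  [3, -20, 0, 0],
  [3.8, -25, 0, 0],
  [4.5, -30, 0, 0],
  [5, -33, 0, 0],
  [5.3, -35, 0, 0],
  [5.3, -35, 0, 0],
  [5.3, -35, 0, 0],
])

```text
t: 25.33
tool_pos: [0.5246, 0.2442, 0.0261]
tool_rot: [-1.695, 1.557, -1.548]
wrist_force: [-1.5, 8.8, -0.6]
opening: 0.128
```

```bash
python3 - <<'E'
from g import *
tb()
b=(205,150,305,215);k=8
p,d=vision.read_camera('side'); save('s_side.png',p,b,k)
E
```

```text
t 25.33 tcp [0.5246 0.2442 0.0261] jaw yaw 0.1474 tilt [ 0.    -0.014 -1.   ] F [-1.5  8.8 -0.6] open 0.128 q [ 0.32  0.44  1.75 -0.02  0.96  0.19]
box tcp -63.7 121.8 z 26.1 yaw err 1.568
```

View pics/s_side.png

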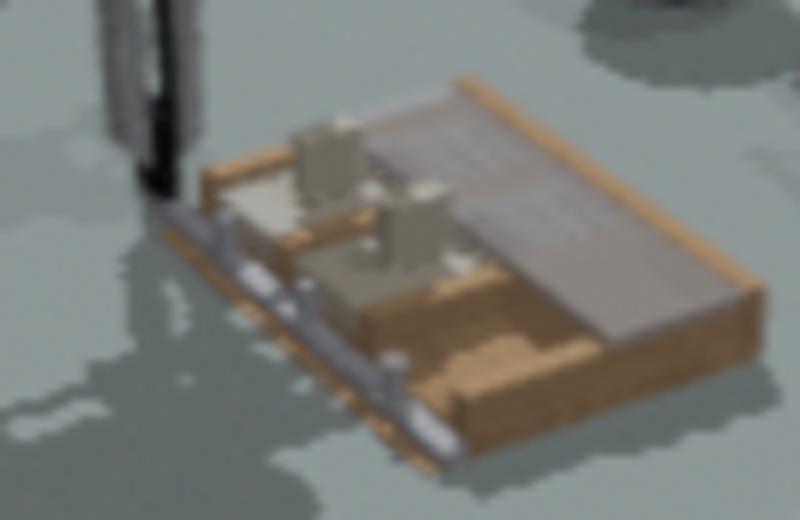

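Call:
carry_out([
  [-0.3, 1, 0, 0],
  [-0.3, 1, 0, 0],
  [-0.3, 1, 0, 0],
  [-0.3, 1, 0, 0],
  [0, 0, 30, 0],
  [0, 0, 65, 0],
  [0, 0, 100, 0],
  [0, 0, 110, 0],
  [0, 0, 110, 0],
], gripper=0.1)

```text
t: 26.13
tool_pos: [0.5269, 0.2445, 0.1395]
tool_rot: [-1.172, 1.557, -1.025]
wrist_force: [0.3, 0.6, -0.3]
opening: 0.448
```

Call:
carry_out([
  [8, -20, 0, -0.1],
  [16, -40, 0, -0.2],
  [24, -60, 0, -0.3],
  [32, -80, 0, -0.4],
  [40, -100, 0, -0.5],
  [48, -120, 0, -0.6],
  [56, -140, 0, -0.7],
  [64, -160, 0, -0.8],
  [72, -180, 0, -0.9],
  [80, -200, 0, -1.0],
  [88, -220, 0, -1.1],
  [96, -240, 0, -1.2],
  [104, -260, 0, -1.3],
  [112, -280, 0, -1.4],
  [120, -300, 0, -1.5],
  [128, -325, 0, -1.575],
  [130, -346, -20, -1.575],
  [130, -346, -50, -1.575],
  [130, -346, -50, -1.575],
  [130, -346, -50, -1.575],
], gripper=-1)

```text
t: 27.8
tool_pos: [0.654, -0.1011, 0.0858]
tool_rot: [-1.467, 1.55, -2.895]
wrist_force: [0.5, -0.1, 0.3]
opening: 1.002
```

```bash
python3 - <<'E'
from meas import *
from g import *
go(.6552,-.1021,.006,.143-np.pi/2)
p,d=vision.read_camera('side'); save('u_side.png',p,(200,130,400,280),4)
p,d=vision.read_camera('side'); save('u_box.png',p,(205,150,305,215),8)
p,d=vision.read_camera('top'); save('u_top.png',p,(140,90,420,240),2.8)
E
```

```text
t 27.80 tcp [ 0.654  -0.1011  0.0858] jaw yaw -1.4284 tilt [-0.02  -0.005 -1.   ] F [ 0.5 -0.1  0.3] open 1.002 q [-0.25  0.49  1.46 -0.01  1.2   1.18]
shift mm [  1.2  -1.  -79.8] spin 0.001 alt -3.141
```

View pics/u_side.png

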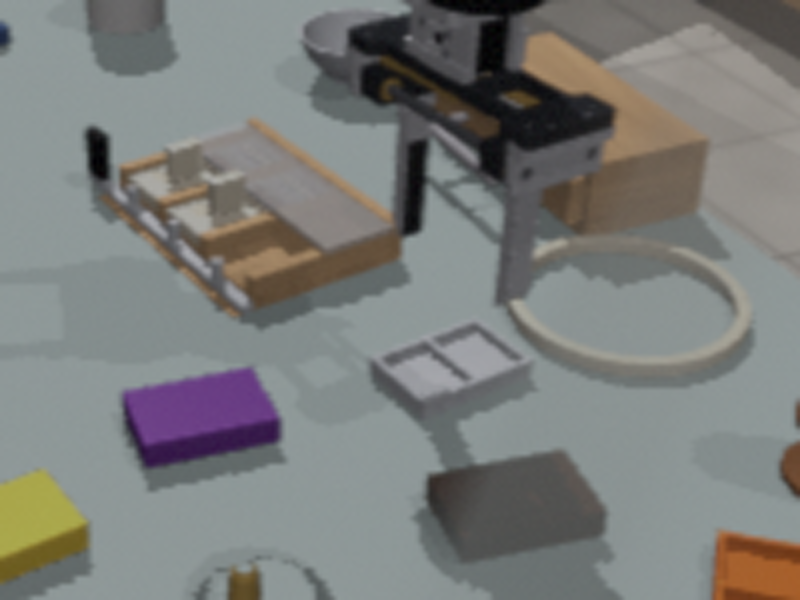

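View pics/u_top.png

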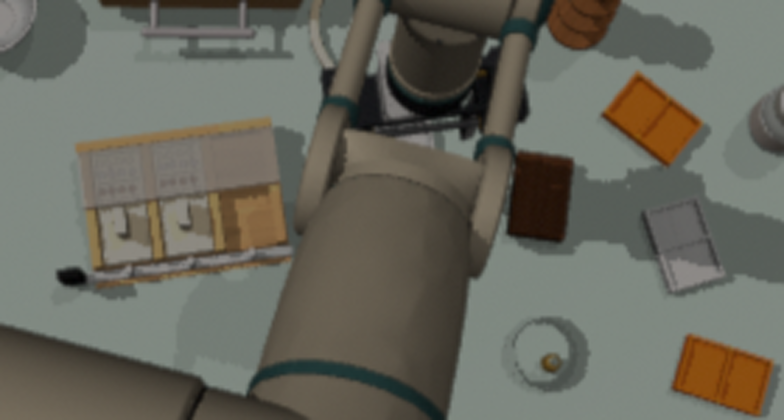

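Call:
carry_out([
  [1, -1, -20, 0],
  [1, -1, -40, 0],
  [1, -1, -60, 0],
  [1, -1, -74, 0],
  [1, -1, -79, 0],
  [1, -1, -79, 0],
  [1, -1, -79, 0],
])

```text
t: 28.53
tool_pos: [0.6594, -0.1017, 0.0127]
tool_rot: [-0.971, 1.559, -2.397]
wrist_force: [0.1, 0.1, -1.3]
opening: 1.0
```

Call:
carry_out([
  [0, 0, 0, 0],
  [0, 0, 0, 0],
  [0, 0, 0, 0],
  [0, 0, 0, 0],
  [0, 0, 0, 0],
  [0, 0, 0, 0],
  [0, 0, 0, 0],
], gripper=1, force=35)

```text
t: 29.12
tool_pos: [0.6595, -0.1017, 0.0129]
tool_rot: [-0.971, 1.559, -2.398]
wrist_force: [-0.6, 0.7, 1.4]
opening: 0.617
```

```bash
python3 - <<'E'
from g import *
go(.6552,-.1021,.006,.143-np.pi/2)
E
```

```text
t 29.12 tcp [ 0.6595 -0.1017  0.0129] jaw yaw -1.4264 tilt [-0.008 -0.008 -1.   ] F [-0.6  0.7  1.4] open 0.617 q [-0.25  0.56  1.54 -0.01  1.04  1.18]
shift mm [-4.3 -0.4 -6.9] spin -0.001 alt 3.140
```

Call:
carry_out([
  [0, 0, 0, 0],
  [0, 0, 0, 0],
  [0, 0, 0, 0],
  [0, 0, 0, 0],
  [0, 0, 0, 0],
  [-4, 0, -3, 0],
  [-4, 0, -6, 0],
  [-4, 0, -8, 0],
  [-4, 0, -8, 0],
  [-4, 0, -8, 0],
], gripper=-1)

```text
t: 29.95
tool_pos: [0.6553, -0.1016, 0.0046]
tool_rot: [-1.013, 1.559, -2.439]
wrist_force: [0.2, 0.9, 0.7]
opening: 0.998
```

```bash
python3 - <<'E'
from g import *
go(.6552,-.1021,.006,.143-np.pi/2)
p,d=vision.read_camera('side'); save('v_side.png',p,(270,170,370,250),8)
E
```

```text
t 29.95 tcp [ 0.6553 -0.1016  0.0046] jaw yaw -1.4264 tilt [-0.009 -0.008 -1.   ] F [0.2 0.9 0.7] open 0.998 q [-0.25  0.56  1.56 -0.01  1.02  1.18]
shift mm [-0.1 -0.5  1.4] spin -0.001 alt 3.140
```

View pics/v_side.png

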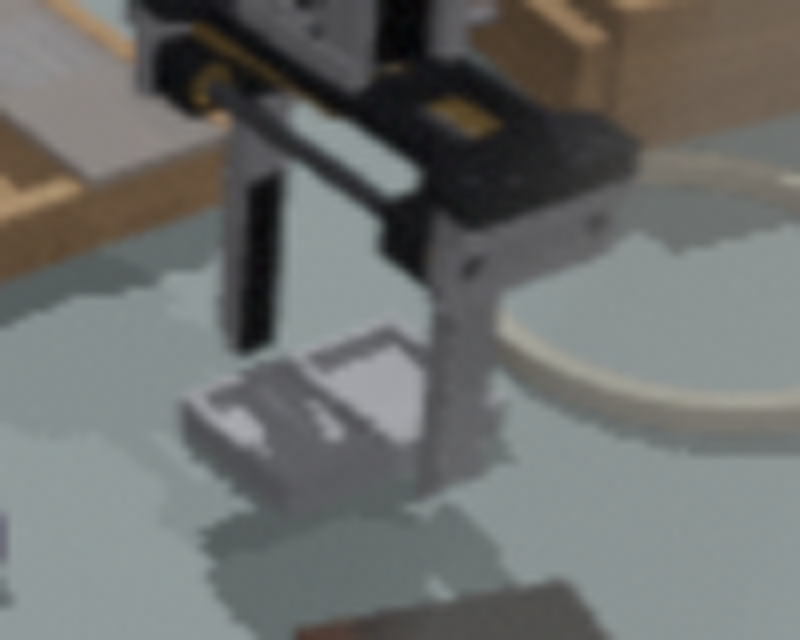

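Call:
carry_out([
  [0, 0, 0, 0],
  [0, 0, 0, 0],
  [0, 0, 0, 0],
  [0, 0, 0, 0],
  [0, 0, 0, 0],
  [0, 0, 0, 0],
  [0, 0, 0, 0],
], gripper=1, force=35)

```text
t: 30.58
tool_pos: [0.6556, -0.1018, 0.0049]
tool_rot: [-0.962, 1.559, -2.388]
wrist_force: [0.0, -0.9, 0.5]
opening: 0.631
```

Call:
carry_out([
  [0, 0, 10, 0],
  [0, 0, 25, 0],
  [0, 0, 45, 0],
  [0, 0, 60, 0],
  [0, 0, 60, 0],
  [0, 0, 60, 0],
])

```text
t: 31.08
tool_pos: [0.6562, -0.1018, 0.066]
tool_rot: [-0.788, 1.56, -2.215]
wrist_force: [0.4, 0.9, -1.8]
opening: 0.635
```

```bash
python3 - <<'E'
from g import *
go(.6185,-.242,.04,-.13-np.pi/2)
p,d=vision.read_camera('side'); save('w_side.png',p,(270,160,370,260),6)
E
```

```text
t 31.08 tcp [ 0.6562 -0.1018  0.066 ] jaw yaw -1.4263 tilt [-0.006 -0.008 -1.   ] F [ 0.4  0.9 -1.8] open 0.635 q [-0.25  0.51  1.5  -0.01  1.14  1.18]
shift mm [ -37.7 -140.2  -26. ] spin -0.274 alt 2.867
```

View pics/w_side.png

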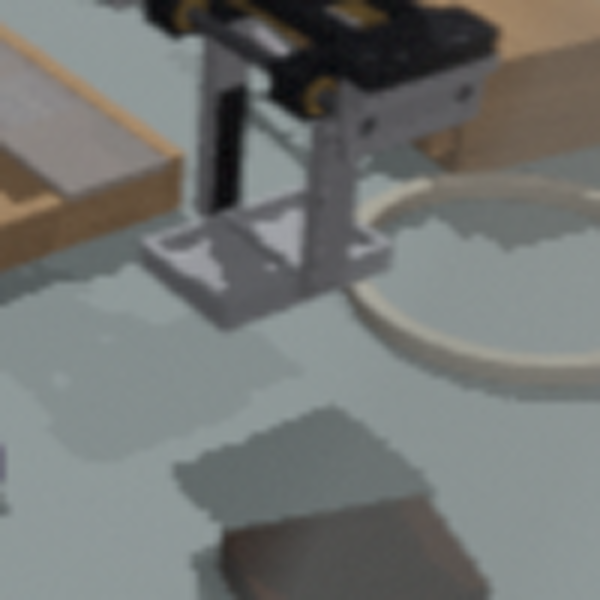

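Call:
carry_out([
  [-5, -20, 0, -0.04],
  [-10, -40, 0, -0.08],
  [-15, -60, 0, -0.12],
  [-20, -80, 0, -0.16],
  [-25, -100, 0, -0.2],
  [-31, -120, 0, -0.24],
  [-36, -135, 0, -0.274],
  [-38, -140, 0, -0.274],
  [-38, -140, -10, -0.274],
  [-38, -140, -20, -0.274],
  [-38, -140, -25, -0.274],
  [-38, -140, -25, -0.274],
  [-38, -140, -25, -0.274],
])

```text
t: 32.22
tool_pos: [0.617, -0.2403, 0.0387]
tool_rot: [-1.119, 1.558, -2.818]
wrist_force: [0.3, 0.5, -1.9]
opening: 0.632
```

```bash
python3 - <<'E'
from g import *
go(.6185,-.242,.026,-.13-np.pi/2)
p,d=vision.read_camera('side'); save('x_side.png',p,(280,200,390,290),7)
E
```

```text
t 32.22 tcp [ 0.617  -0.2403  0.0387] jaw yaw -1.6990 tilt [-0.012 -0.004 -1.   ] F [ 0.3  0.5 -1.9] open 0.632 q [-0.47  0.53  1.53 -0.01  1.09  1.23]
shift mm [  1.5  -1.7 -12.7] spin -0.002 alt 3.140
```

View pics/x_side.png

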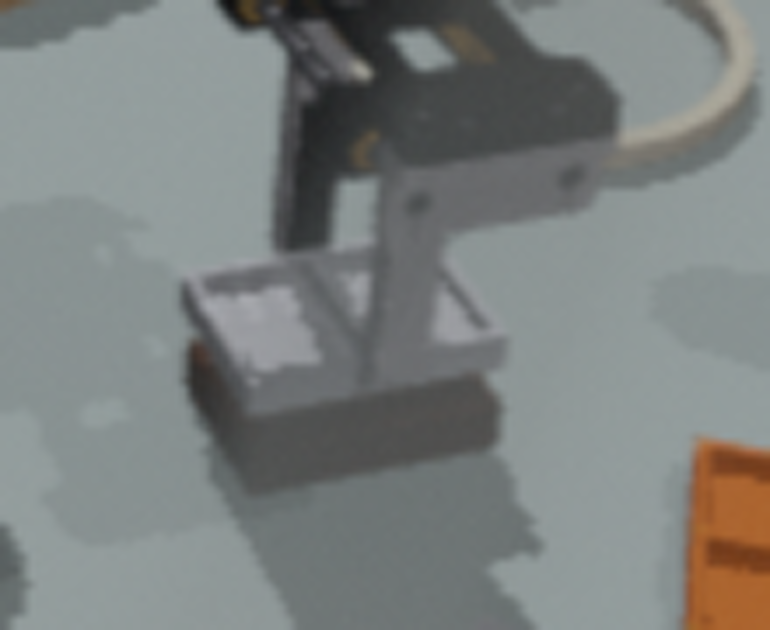

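Aligned over the stand, so I'm lowering with a small correction.

Call:
carry_out([
  [1.5, -1.7, -4, -0.002],
  [1.5, -1.7, -8, -0.002],
  [1.5, -1.7, -11, -0.002],
  [1.5, -1.7, -13, -0.002],
  [1.5, -1.7, -13, -0.002],
  [1.5, -1.7, -13, -0.002],
])

```text
t: 32.77
tool_pos: [0.6188, -0.2423, 0.0262]
tool_rot: [-1.062, 1.559, -2.763]
wrist_force: [0.1, 0.0, -1.5]
opening: 0.631
```

```bash
python3 - <<'E'
from g import *
go(.6185,-.242,.025,-.13-np.pi/2)
E
```

```text
t 32.77 tcp [ 0.6188 -0.2423  0.0262] jaw yaw -1.7011 tilt [-0.011 -0.004 -1.   ] F [ 0.1  0.  -1.5] open 0.631 q [-0.47  0.55  1.54 -0.01  1.07  1.23]
shift mm [-0.3  0.3 -1.2] spin 0.000 alt -3.141
```

Call:
carry_out([
  [0, 0, -1.5, 0],
  [0, 0, -1.5, 0],
  [0, 0, -1.5, 0],
])

```text
t: 33.02
tool_pos: [0.6189, -0.2425, 0.0249]
tool_rot: [-1.027, 1.559, -2.728]
wrist_force: [-0.6, -1.3, -1.1]
opening: 0.633
```

Call:
carry_out([
  [0, 0, 0, 0],
  [0, 0, 0, 0],
  [0, 0, 0, 0],
  [0, 0, 0, 0],
  [0, 0, 0, 0],
  [0, 0, 10, 0],
  [0, 0, 30, 0],
  [0, 0, 55, 0],
  [0, 0, 65, 0],
  [0, 0, 65, 0],
], gripper=-1)

```text
t: 33.85
tool_pos: [0.6211, -0.2436, 0.0937]
tool_rot: [-0.39, 1.562, -2.091]
wrist_force: [-0.0, -0.4, 0.3]
opening: 1.0
```

```bash
python3 - <<'E'
from g import *
go(.5685,-.3932,.08,.287-np.pi/2)
p,d=vision.read_camera('side'); save('y_side.png',p,(280,200,390,290),7)
E
```

```text
t 33.85 tcp [ 0.6211 -0.2436  0.0937] jaw yaw -1.7012 tilt [-0.005 -0.008 -1.   ] F [-0.  -0.4  0.3] open 1.000 q [-0.47  0.49  1.46 -0.01  1.2   1.23]
shift mm [ -52.6 -149.6  -13.7] spin 0.417 alt -2.724
```

View pics/y_side.png

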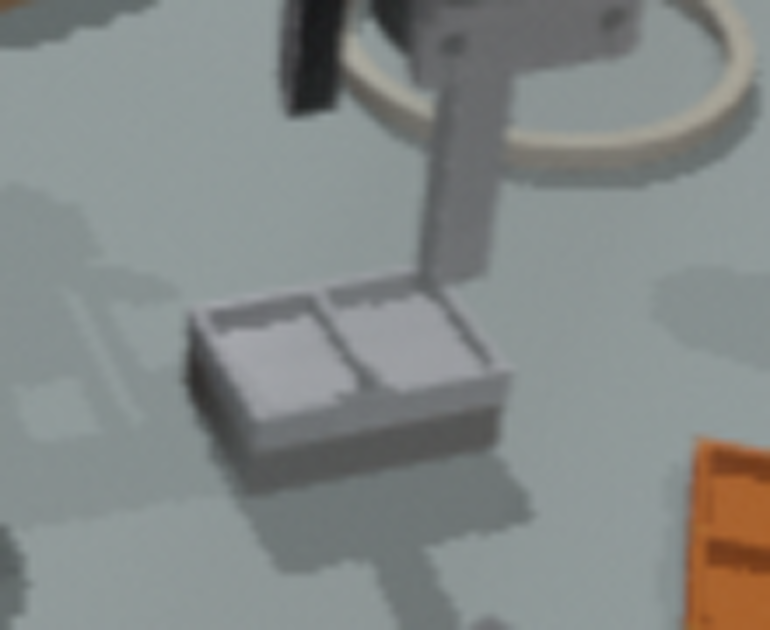

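Call:
carry_out([
  [-6, -15, 15, 0.05],
  [-12, -35, 20, 0.1],
  [-18, -55, 20, 0.15],
  [-24, -75, 20, 0.2],
  [-30, -95, 15, 0.25],
  [-38, -115, 5, 0.3],
  [-46, -135, -5, 0.36],
  [-52, -148, -14, 0.417],
  [-52.5, -149.5, -14, 0.417],
  [-52.5, -149.5, -14, 0.417],
  [-52.5, -149.5, -14, 0.417],
])

```text
t: 34.82
tool_pos: [0.5675, -0.3916, 0.0771]
tool_rot: [-0.867, 1.562, -2.152]
wrist_force: [0.3, 0.5, -0.2]
opening: 0.998
```

```bash
python3 - <<'E'
from g import *
go(.5685,-.3932,.005,.287-np.pi/2)
p,d=vision.read_camera('side'); save('z_side.png',p,(280,230,400,340),6)
E
```

```text
t 34.82 tcp [ 0.5675 -0.3916  0.0771] jaw yaw -1.2855 tilt [-0.005 -0.008 -1.   ] F [ 0.3  0.5 -0.2] open 0.998 q [-0.7   0.53  1.42 -0.01  1.19  0.59]
shift mm [  1.   -1.6 -72.1] spin 0.002 alt -3.140
```

View pics/z_side.png

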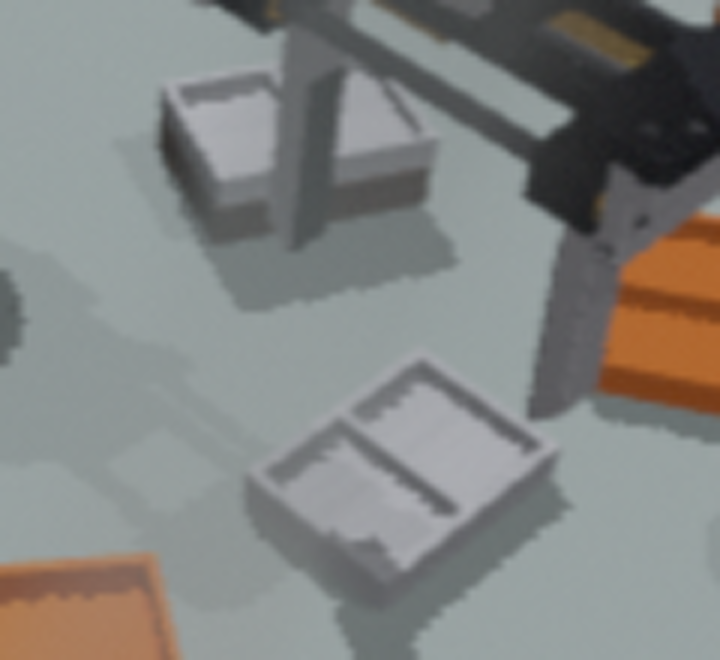

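Call:
carry_out([
  [1, -1.6, -20, 0.002],
  [1, -1.6, -40, 0.002],
  [1, -1.6, -58, 0.002],
  [1, -1.6, -68, 0.002],
  [1, -1.6, -72, 0.002],
  [1, -1.6, -72, 0.002],
  [1, -1.6, -72, 0.002],
  [1, -1.6, -72, 0.002],
  [1, -1.6, -72, 0.002],
])

```text
t: 35.62
tool_pos: [0.5697, -0.3936, 0.007]
tool_rot: [-0.529, 1.561, -1.812]
wrist_force: [0.4, -0.2, 0.4]
opening: 1.001
```

```bash
python3 - <<'E'
from g import *
go(.5685,-.3932,.005,.287-np.pi/2)
E
```

```text
t 35.62 tcp [ 0.5697 -0.3936  0.007 ] jaw yaw -1.2826 tilt [-0.002 -0.01  -1.   ] F [ 0.4 -0.2  0.4] open 1.001 q [-0.7   0.59  1.5  -0.01  1.05  0.59]
shift mm [-1.2  0.4 -2. ] spin -0.001 alt 3.140
```

Call:
carry_out([
  [-1, 0.4, -2, 0],
  [-1, 0.4, -2, 0],
  [-1, 0.4, -2, 0],
])

```text
t: 35.87
tool_pos: [0.5687, -0.3933, 0.0053]
tool_rot: [-0.48, 1.561, -1.763]
wrist_force: [-0.7, 0.3, 0.2]
opening: 0.999
```

Call:
carry_out([
  [0, 0, 0, 0],
  [0, 0, 0, 0],
  [0, 0, 0, 0],
  [0, 0, 0, 0],
  [0, 0, 0, 0],
  [0, 0, 0, 0],
  [0, 0, 0, 0],
], gripper=1, force=35)

```text
t: 36.45
tool_pos: [0.5686, -0.3933, 0.0053]
tool_rot: [-0.493, 1.561, -1.776]
wrist_force: [0.1, 1.0, 0.9]
opening: 0.629
```

```bash
python3 - <<'E'
from g import *
go(.6185,-.242,.06,-.13-np.pi/2)
E
```

```text
t 36.45 tcp [ 0.5686 -0.3933  0.0053] jaw yaw -1.2828 tilt [-0.002 -0.01  -1.   ] F [0.1 1.  0.9] open 0.629 q [-0.7   0.59  1.5  -0.01  1.04  0.59]
shift mm [ 49.9 151.3  54.7] spin -0.418 alt 2.724
```

Call:
carry_out([
  [0, 0, 10, 0],
  [0, 0, 25, 0],
  [0, 0, 45, 0],
  [0, 0, 65, 0],
  [6, 18, 70, -0.05],
  [12, 37, 70, -0.1],
  [18, 56, 70, -0.16],
  [24, 75, 70, -0.22],
  [31, 95, 70, -0.28],
  [38, 115, 70, -0.34],
  [44, 135, 70, -0.4],
  [49, 148, 70, -0.418],
  [50, 151, 65, -0.418],
  [50, 151, 60, -0.418],
  [50, 151, 55, -0.418],
  [50, 151, 55, -0.418],
  [50, 151, 55, -0.418],
])

```text
t: 37.87
tool_pos: [0.6178, -0.2431, 0.0595]
tool_rot: [-0.628, 1.56, -2.33]
wrist_force: [0.1, -0.4, -2.5]
opening: 0.632
```

```bash
python3 - <<'E'
from g import *
go(.6185,-.242,.0395,-.13-np.pi/2)
p,d=vision.read_camera('side'); save('aa_side.png',p,(280,200,390,290),7)
E
```

```text
t 37.87 tcp [ 0.6178 -0.2431  0.0595] jaw yaw -1.7017 tilt [-0.007 -0.008 -1.   ] F [ 0.1 -0.4 -2.5] open 0.632 q [-0.47  0.51  1.51 -0.01  1.13  1.23]
shift mm [  0.7   1.1 -20. ] spin 0.001 alt -3.141
```

View pics/aa_side.png

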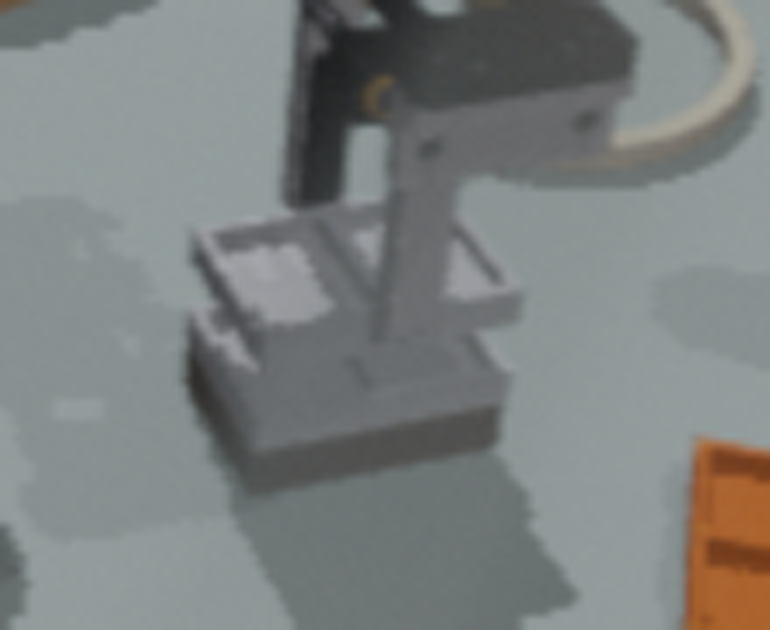

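Call:
carry_out([
  [0.4, 1, -5, 0],
  [0.4, 1, -10, 0],
  [0.4, 1, -15, 0],
  [0.4, 1, -18, 0],
  [0.4, 1, -19, 0],
  [0.4, 1, -20, 0],
  [0.4, 1, -20, 0],
  [0.4, 1, -20, 0],
])

```text
t: 38.58
tool_pos: [0.6187, -0.2422, 0.04]
tool_rot: [-0.529, 1.56, -2.231]
wrist_force: [-0.3, 0.0, -2.3]
opening: 0.632
```

```bash
python3 - <<'E'
from g import *
go(.6185,-.242,.0393,-.13-np.pi/2)
E
```

```text
t 38.58 tcp [ 0.6187 -0.2422  0.04  ] jaw yaw -1.7017 tilt [-0.006 -0.008 -1.   ] F [-0.3  0.  -2.3] open 0.632 q [-0.47  0.53  1.53 -0.01  1.09  1.24]
shift mm [-0.2  0.2 -0.7] spin 0.001 alt -3.141
```

Call:
carry_out([
  [0, 0, -1, 0],
  [0, 0, -1, 0],
  [0, 0, -1, 0],
])

```text
t: 38.83
tool_pos: [0.619, -0.2423, 0.0393]
tool_rot: [-0.451, 1.56, -2.153]
wrist_force: [-0.4, -0.1, -1.0]
opening: 0.633
```

Call:
carry_out([
  [0, 0, 0, 0],
  [0, 0, 0, 0],
  [0, 0, 0, 0],
  [0, 0, 0, 0],
  [0, 0, 0, 0],
  [0, 0, 10, 0],
  [0, 0, 30, 0],
  [0, 0, 60, 0],
  [0, 0, 95, 0],
  [-40, 0, 110, 0],
  [-80, 10, 120, 0],
  [-120, 30, 120, 0],
  [-160, 50, 120, 0],
  [-200, 70, 120, 0],
  [-240, 90, 120, 0],
  [-280, 110, 120, 0],
  [-280, 110, 120, 0],
  [-280, 110, 120, 0],
], gripper=-1)

```text
t: 40.33
tool_pos: [0.3349, -0.1299, 0.1598]
tool_rot: [-0.601, 1.56, -2.302]
wrist_force: [-0.7, -0.1, 0.4]
opening: 0.998
```

```bash
python3 - <<'E'
from meas import *
from g import *
st()
T,d=vision.read_camera('top'); S,ds=vision.read_camera('side'); save('fin_top.png',T,(90,90,420,260),2.4); save('fin_side.png',S,(190,130,420,300),3.4)
save('fin_pile.png',S,(290,210,380,290),8)
T=T.astype(int);S=S.astype(int)
# top tray: silhouette split: top-tray bright mask at z .048
for n,I,thr,uv,z in(('top',T,1,(330,150),.048),('side',S,-4,(328,243),.048)):
    M=((I[...,0]-I[...,1])>=thr)&(I.sum(2)>(250 if n=='top' else 330)); 
    try:
        b=blob(M,*uv); cs,_=cv2.findContours(b.astype(np.uint8),0,1); c=max(cs,key=cv2.contourArea)[:,0,:]
        P=plane(n,c,z)[:,:2].astype(np.float32); print(n,b.sum(),cv2.minAreaRect(P))
    except Exception as e: print(n,e)
c=cloud('top',d); q=c[(abs(c[...,0]-.6185)<.06)&(abs(c[...,1]+.242)<.06)&(c[...,2]>.03)]; print('pile z pct',np.percentile(q[:,2],[10,50,90]).round(4),len(q),q.mean(0).round(4), cv2.minAreaRect(q[:,:2].astype(np.float32)))
E
```

```text
t 40.33 tcp [ 0.3349 -0.1299  0.1598] jaw yaw -1.7016 tilt [-0.007 -0.008 -1.   ] F [-0.7 -0.1  0.4] open 0.998 q [-0.55 -0.02  1.98 -0.01  1.18  1.15]
top 601 ((0.6190572381019592, -0.24048654735088348), (0.060981735587120056, 0.0883028581738472), 81.65605163574219)
side 908 ((0.6130090355873108, -0.25463512539863586), (0.08757974207401276, 0.09898051619529724), 81.27893829345703)
pile z pct [0.039  0.0431 0.0487] 694 [ 0.6183 -0.2414  0.0434] ((0.619477391242981, -0.24180670082569122), (0.061125051230192184, 0.09246911853551865), 83.22553253173828)
```

View pics/fin_pile.png

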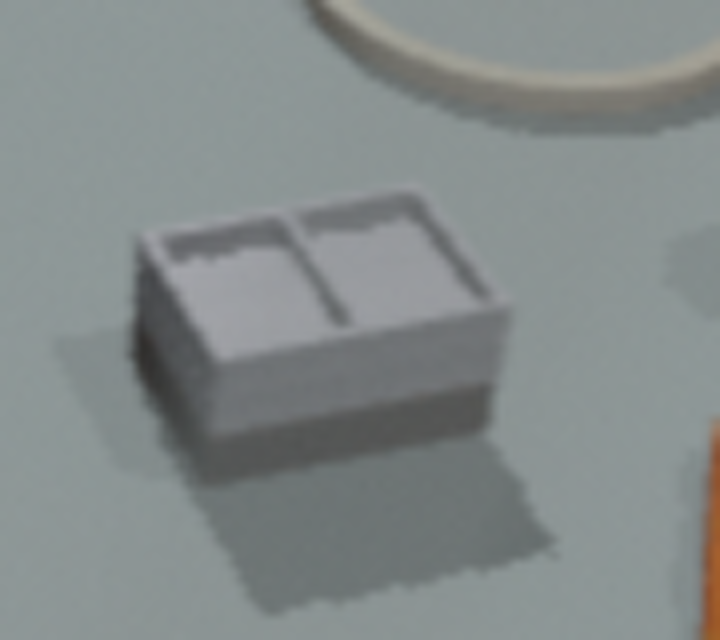

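View pics/fin_top.png

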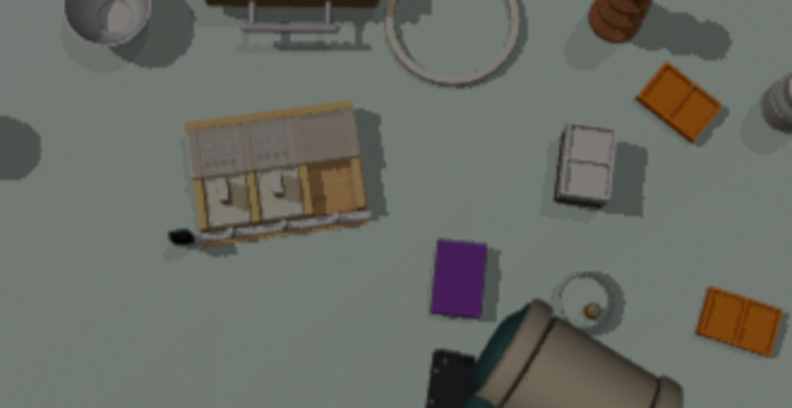

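View pics/fin_side.png

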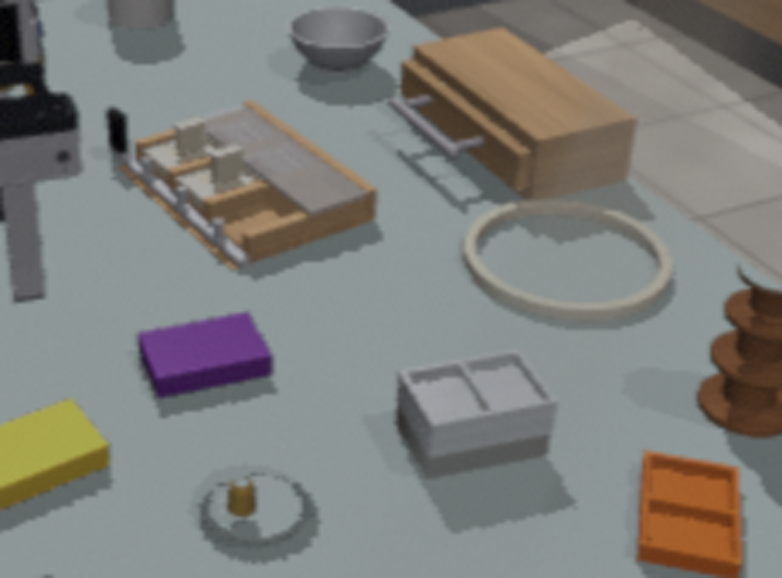

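```bash
python3 - <<'E'
from g import *
T,_=vision.read_camera('top'); save('full_top.png',T,None,1.5)
E
```

```text
(no output)
```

View pics/full_top.png

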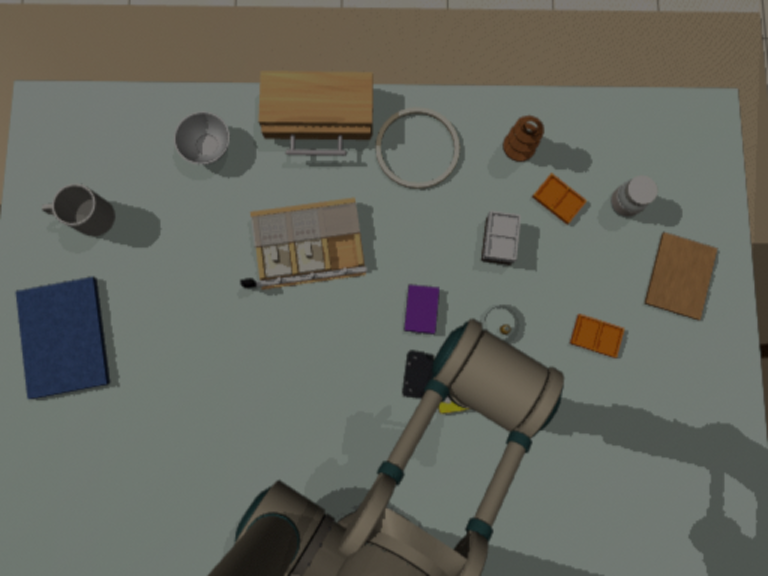

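Nothing else is lying loose: the box at (305,243) is locked, the trays are piled at (500,238), and the dish at (500,323) hasn't moved. I'm handing in.

```bash
python3 - <<'E'
from cell import arm
print(arm.finish_job())
E
```

```text
the job is handed in; nothing more can be done
None
```

I handed in the finished job at about 40 s. The lock bar was slid open to its stop. Two compartments were pushed home, beads first, in the middle and left bays, and the bar was slid shut again. Both aluminium trays are piled on the dark wood stand. Only two compartments and two trays were in view. I found no third of either, though I did not open the closed cabinet.

**What the last checks showed**
- **Compartments:** each stopped against the back wall where expected, with the gripper at box x of about -15 to -16 mm. Both looked seated in both views.
- **Lock bar:** it moved 33 mm back to its stop, and the pins sit mid-bay in the picture.
- **Tray pile:** the top tray is within about 1–2 mm of the stand's centre and a few hundredths of a radian from its direction, with its top at about 48 mm.
- **Dish and gripper:** the dish looked unmoved, and the gripper was clear of everything.

**What went wrong or disagreed**
- **Knocked compartment:** one was shoved about 5 cm partway through, so I measured it again before picking it up.
- **First tray grip:** it caught only the top millimetre, so I redid it about 8 mm lower.
- **Side-view outline fits:** the fit of the final pile ran together with the tray sides (99 x 88 mm instead of 90 x 60), so I discarded it and relied on the top view, the depth reading and the close-up. The same fit failed for the bare stand at the start, so its position came from the top view, with a depth reading for its height.

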